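Torque the siphon stand's hold-down bolt

TASK

Take the click-handle wrench from its cork rest, put it gently over the square bolt of the siphon stand and turn it clockwise until the handle gives way at its joint, then stop at once without bending it further. Leave the bolt tight and lay the wrench gently back on its rest as you found it, disturbing nothing else on the bar.

Things in the scene. Friction and masses are not known exactly. Their poses are not given: they have to be found in the camera images.
- stand: Fixed steel siphon stand; origin on the bar under the bolt's axis, z up, yaw within 0.15 rad. A flat-topped pillar 80 mm across, 45 mm high (foot flange 98 mm) carries the bolt. Along +x a 12 mm low foot leads to an empty cup-like cradle 124 mm across, 34 mm high, 135 mm from the bolt. Delicate: press it with under 60 N through the wrench, under 25 N with the robot.
- bolt_top (a point): Centre of the top of the bolt head, 65 mm above the bar. Head: 28 mm square block, 12 mm high, on the pillar's top, then a centring cone (28 to 18 mm across, 8 mm high). x and y are square to the flats. Clockwise from above tightens (0.2 N m, sinking 0.8 mm per rad); it comes up solid after 0.35 to 0.8 rad, each time elsewhere: it must be felt. Starts at yaw -0.25 to 0.9 rad.
- wrench: Click-handle wrench, 0.4 kg. Origin: socket axis at the underside; z up, handle along -x to 220 mm. Head: 48 mm square, 22 mm high, with a 31 mm square hole right through, sides along x and y: fits the bolt four ways, 7 degrees play each way. Pin joint 36 mm from the origin, balance point 100 to 120 mm. Underside 30 mm up on the rest, 45 mm fully down on the bolt; let go there, its tail sinks and it tips off.
- grip (a point): Where to hold the wrench: on its rubber handle, 125 mm from the socket axis, 11 mm above the underside; x towards the head, turns with the handle. The rubber is 20 mm wide, 18 mm high (2 to 20 mm above the underside), from 98 to 220 mm off the socket axis. On the bolt the handle has room from pointing at the robot (yaw 0) to 1 rad either side.
- click (a joint): Bend of the handle at the pin, rad; 0 straight. Stays 0 until a clockwise load of 0.65 N m at the pin (7 N at the grip if the handle may swivel in the hand, up to four times that in a hard grip); then the handle gives way clockwise and the load falls, by a third at 0.2. Past 0.12 it has tripped; past 0.30 the bolt is spoiled. Eased off, it springs back to 0.
- rest: Fixed wooden board (300 x 100 x 6 mm) with two cork blocks 90 mm wide in y. Origin: on the bar under the middle of the head block (70 mm in x, top 30 mm above the bar); tail block (34 mm in x, top 32 mm) centred 195 mm along -x. The wrench lies over them along x, head on the head block, handle on the tail block, with finger room beside the handle between them. No thumps (150 N).
- tumbler0: Thick green glass, 76 mm across, 88 mm high, origin under its base. Bystander.
- tumbler1: As tumbler0. Bystander.
- tumbler2: As tumbler0. Bystander.
- coasters: Stack of round wooden coasters, 92 mm across, 25 mm high, origin under it. Bystander.
- shaker: Stainless shaker with twist cap, 88 mm across, 212 mm high, origin under it. Bystander.
- siphon: Chrome soda siphon, 94 mm across, 290 mm high with spout (to 70 mm, its -x) and lever (to 80 mm, its +x), origin under it. Bystander.
Not all that is in view belongs to the job. There is more than one size of the wrench; the job needs the largest.

How it is judged:
By the outcome, as a careful person would: the job done as asked, in the order asked, and still so for the second after the job is handed in, with the robot touching nothing.
It also fails if it takes over 70 s, if anything falls off the work surface, if the arm or the gripper's body presses on something with over 40 N, if the wrist force passes 120 N, or if a joint passes its speed limit or range.

ROBOT

A 7-joint arm with a two-finger parallel gripper is mounted at the origin on the work surface. World frame = base frame: x ahead of the robot, y to its left, z up, the work surface at z = 0. Lengths are in m, angles in degrees, forces in N, time in s.
With the tool pointing down it reaches from about 0.4 to 0.925 m from the base axis. Payload 4.1 kg.
Tool frame: the origin (TCP) lies midway between the tips of the shut fingers; the grasp point (between the pads) lies behind it (manip.grasp_offset is the z of the grasp point in the tool frame, in m); z points along the fingers, y is the direction in which the jaws open and shut (so a half turn about z gives the same grasp; the last joint's range is limited). The gripper opens to 85 mm and grips with 20 to 120 N. Pads are 22 mm wide; open, the fingers measure 114 mm over their backs; the gripper's body (76 mm by 85 mm) begins 54 mm behind the grasp point. The pads swing forward as they close: fully open they stand 13 mm farther back than shut.
Start: joints at [-78.724, 22.827, 2.584, 88.041, -1.071, 69.15, -2.905], TCP at [0.189, 0.622, 0.231] pointing down, gripper open.
Joint ranges: [-161.44, 161.44], [-28.35, 127.94], [-78.24, 83.42], [0, 140.83], [-78.03, 258.03], [13.02, 114.36], [-168.23, 168.23]. Speed limits (degrees/s): [147.25, 147.25, 180, 180, 180, 180, 180].

INTERFACE

Orientations are given as [roll, pitch, yaw] about the fixed x, y, z axes, in that order (R = Rz(yaw) Ry(pitch) Rx(roll)).
In Python, from station import sensors, optics, manip gives the robot as it stands.
- The arm moves only by the tool drive_tool, never from a script. Its argument "targets" is a list of rows, each an object with "translation": the shift along the tool's x, y, z in m, a list of three; "roll": the turn about the tool's z in rad; "grip": the opening in per cent of the stroke, from 0 (shut) to 100 (fully open). In form: [{"translation": [dx, dy, dz], "roll": roll, "grip": grip}, ...]. A call has 1 to 12 rows; each row shifts and turns the commanded pose from where the row before left it, along the tool's axes as they then stand; what a row does not reach is not made up. A row lasts 1/10 s, in which the tool goes at most 50 mm and 8.59 degrees, less where a joint would pass 70% of its speed; a pose out of reach is approached as far as the arm can. A call is refused whole if a number of a shift passes 0.05 or a number of a turn 0.15, either way. A call with a gripper value outside its range is refused whole. The fingers move at their own pace and stop on an object; "grip_force" is the grip in N (left out, the last holds). Time passes only in rows, so rows that do not move let the fingers close. It gives the time, the measured TCP pose, the force and the opening at its end, in the units of the state.
- sensors.get_state(): the state, without advancing time (a new reading comes with each control period).
- optics.grab_frame(name): name is "side" or "top" or "wrist"; returns a dict with "frame" (480x640x3 uint8, red, green, blue), "vertical_fov" (degrees; the focal length in pixels is half the picture's height over the tangent of half this angle, whatever the lens; pixels are square), "cx", "cy" (the principal point, pixels), "dist" ([k1, k2, p1, p2, k3] as OpenCV has them; the pictures are not rectified), "xyz" and "rotation" of the camera in the world. Camera axes: x right, y up, looking along -z (the intrinsics and any distortion apply to the point x, -y, -z); pixel columns grow to the right and rows downward; lengths in m; the calibration is good to about 2 mm. A picture is of the moment at which its call begins. There is no depth.
- manip.close_job(): hands the job in, once; it reports no verdict.
The state is a dict: "time_s": time; "joint_pos": joint angles; "qd": joint speeds; "tau": joint torques, N m; "tcp_pos": TCP position; "eef_rot": TCP orientation; "force": force on the tool from outside, world axes, zero at the start; "torque": the same for the moment, N m; "width": finger opening in m.
Only numpy, scipy, OpenCV 4.12 (cv2) and the standard library are available. Lean on these libraries where they do the work, as an engineer would, in place of code of your own. Each camera call takes 0.05 s, during which the arm holds its last target.

## Working session

There is one attempt and no reset: what is moved stays moved. The work goes in short steps, Python scripts to look and compute and a tool call to move; the robot and the scene stay as the last step left them, time stands still between calls to the robot, and variables do not carry over. Pictures are saved under pics/ and viewed, and the job is handed in when it is done.

Besides the shell and the picture viewer there is one more tool, called after "Call:" as name([rows], argument=value, ...), one row to a line, values as JSON. drive_tool: Moves the arm, as the interface text tells. Its arguments: {"type":"object","properties":{"targets":{"type":"array","items":{"type":"object","properties":{"translation":{"type":"array","items":{"type":"number"}},"roll":{"type":"number"},"grip":{"type":"number"}}}},"grip_force":{"type":"number"}},"required":["targets"]}

```bash
ls; mkdir -p pics
python3 - <<'E'
from station import sensors, optics, manip
import cv2,json
s=sensors.get_state();print(s);print(manip.grasp_offset)
for n in ("side","top","wrist"):
    f=optics.grab_frame(n);cv2.imwrite(f"pics/{n}0.png",f["frame"][:,:,::-1])
    print(n,{k:v for k,v in f.items() if k!="frame"})
E
```

```text
pics
{'time_s': 0.0, 'joint_pos': array([-78.72399179,  22.8734269 ,   2.57901917,  88.11321778,
        -1.07237026,  69.15035678,  -2.90316707]), 'qd': array([-0.02539212, -0.01162641, -0.00597359,  0.0099508 , -0.04393445,
       -0.05270635, -0.05338324]), 'tau': array([ 3.55391821e-04, -4.75125575e+01,  1.36469029e+00, -2.54219663e+01,
        1.16011957e-02,  9.75513045e-03,  6.39138076e-08]), 'tcp_pos': array([0.18925863, 0.62117884, 0.23025345]), 'eef_rot': array([-1.79887328e+02,  6.49604334e-03,  1.63060681e+02]), 'force': array([ 0.23357844, -0.20498872,  0.22197156]), 'torque': array([-0.00602368,  0.02605302, -0.06685388]), 'width': 0.08556053700910235}
-0.0187
side {'vertical_fov': 45.10811966433777, 'cx': 324.33538773156556, 'cy': 244.466199052327, 'dist': array([-0.04256124,  0.        ,  0.        ,  0.        ,  0.        ]), 'xyz': array([0.57805731, 1.47093401, 1.03549993]), 'rotation': array([  56.4429471 ,   -0.30813128, -177.86594586])}
top {'vertical_fov': 55.782631348255315, 'cx': 311.1081920740828, 'cy': 236.64367476942007, 'dist': array([-0.026486,  0.      ,  0.      ,  0.      ,  0.      ]), 'xyz': array([ 0.49099155, -0.00137762,  1.1527815 ]), 'rotation': array([  6.06490065,   0.32091298, -88.72069322])}
wrist {'vertical_fov': 68.60823757569578, 'cx': 323.65294763831537, 'cy': 241.53026721275714, 'dist': array([-0.04991188,  0.        ,  0.        ,  0.        ,  0.        ]), 'xyz': array([0.12248796, 0.64169637, 0.37424644]), 'rotation': array([-1.61745219e+01,  5.68914256e-02,  7.30090218e+01])}
```

View pics/top0.png

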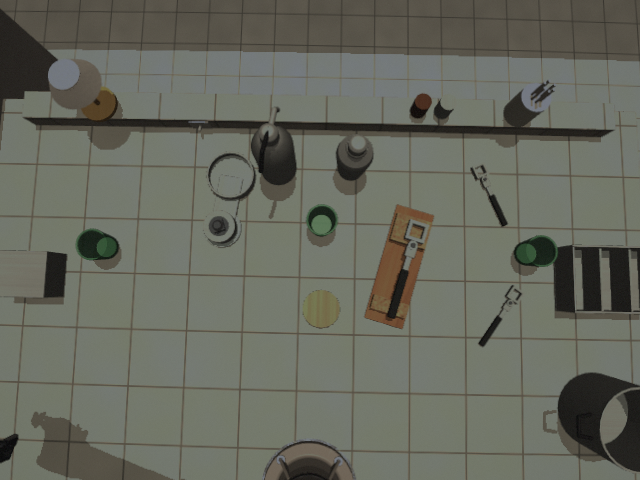

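View pics/side0.png

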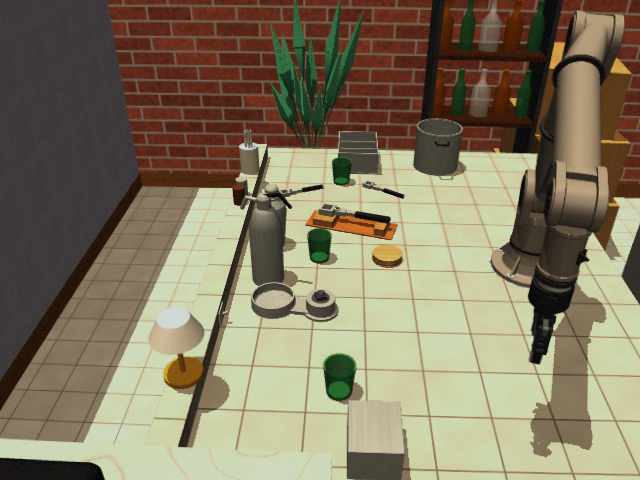

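View pics/wrist0.png

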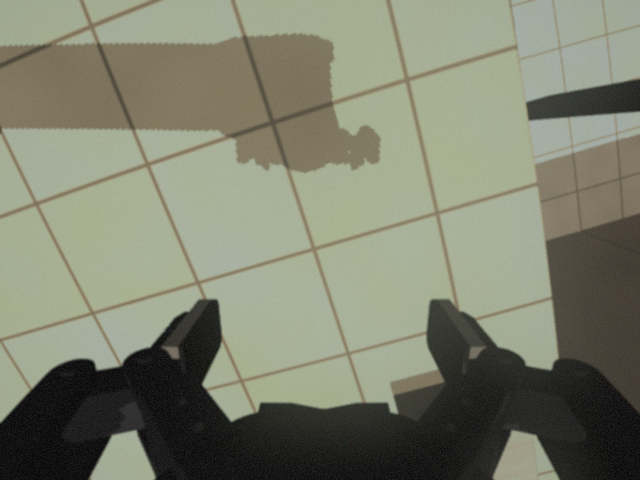

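The top view shows three wrenches. One lies on the orange board with cork blocks (head 416,232, tail 395,315). The other two lie on the bare bar (heads at 479,172 and 513,294) and are smaller. The one on the rest fits the description. The stand is at (222,226) with its cradle at (232,176).

```bash
cat > h.py <<'E'
import numpy as np, cv2
from scipy.spatial.transform import Rotation as R
from station import sensors, optics, manip
def K(f):
    fl=240/np.tan(np.radians(f["vertical_fov"])/2)
    return np.array([[fl,0,f["cx"]],[0,fl,f["cy"]],[0,0,1]])
def rot(f): return R.from_euler("xyz",f["rotation"],degrees=True).as_matrix()
def ray(f,px):
    p=cv2.undistortPoints(np.array(px,float).reshape(-1,1,2),K(f),f["dist"]).reshape(-1,2)
    d=np.c_[p[:,0],-p[:,1],-np.ones(len(p))]
    return d@rot(f).T
def plane(f,px,z):
    d=ray(f,px);c=f["xyz"];return c+d*((z-c[2])/d[:,2])[:,None]
def proj(f,P):
    M=rot(f)
    q=(np.array(P,float).reshape(-1,3)-f["xyz"])@M; q=np.c_[q[:,0],-q[:,1],-q[:,2]]
    return cv2.projectPoints(q,np.zeros(3),np.zeros(3),K(f),f["dist"])[0].reshape(-1,2)
def save(n,img,box=None,s=1):
    if box: x0,y0,x1,y1=box; img=img[y0:y1,x0:x1]
    cv2.imwrite(f"pics/{n}.png",cv2.resize(img[:,:,::-1],None,fx=s,fy=s,interpolation=cv2.INTER_CUBIC))
E
python3 - <<'E'
from h import *
f=optics.grab_frame("top");im=f["frame"]
save("c1",im,(350,190,450,340),4); save("c2",im,(190,140,270,260),5)
import pickle;pickle.dump(f,open("top.pkl","wb"))
f=optics.grab_frame("side");pickle.dump(f,open("side.pkl","wb"))
save("c3",f["frame"],(240,190,410,330),4)
E
```

```text
(no output)
```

View pics/c1.png

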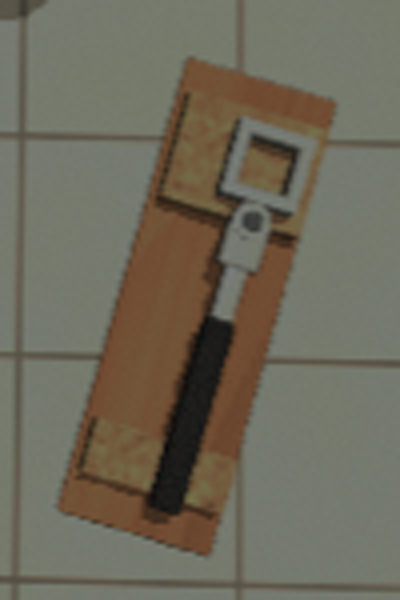

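View pics/c2.png

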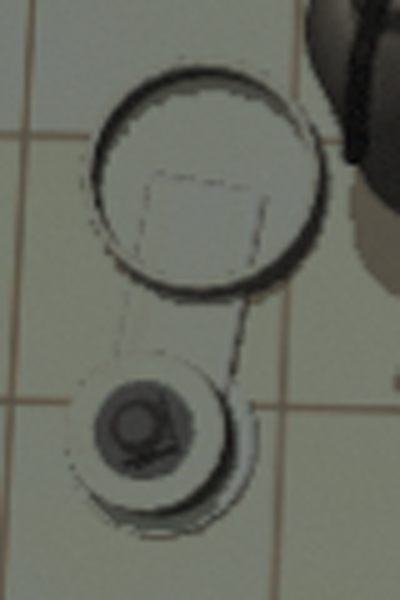

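View pics/c3.png

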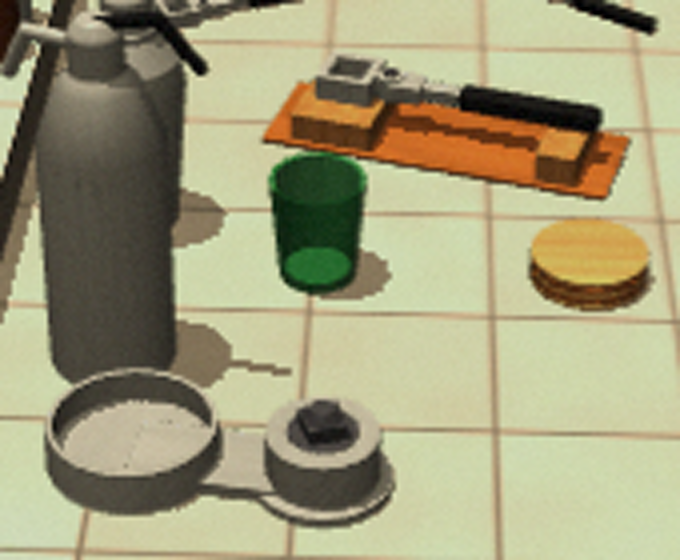

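Run:
```python
from h import *
import pickle
f=pickle.load(open("top.pkl","rb"))
c=lambda x,y:(350+x/4,190+y/4)
d=lambda x,y:(190+x/5,140+y/5)
H=plane(f,[c(240,115),c(322,136),c(299,218),c(217,193)],.052);print("head",H,H.mean(0),[np.linalg.norm(H[i]-H[i-1]) for i in range(4)])
T=plane(f,[c(147,510),c(181,516)],.05);print("tail",T,T.mean(0))
v=H.mean(0)-T.mean(0);print("len",np.linalg.norm(v[:2]),"yaw",np.degrees(np.arctan2(v[1],v[0])))
B=plane(f,[c(188,57),c(337,103),c(211,556),c(58,508)],.006);print("board",B);
e=(B[0]+B[1]-B[2]-B[3]);print("yaw",np.degrees(np.arctan2(e[1],e[0])),B.mean(0))
P=plane(f,[d(147,430)],.045);print("pillar",P)
print(plane(f,[d(135,425)],.065))
C=plane(f,[d(210,180)],.034);print("cradle",C)
```

```text
head [[ 0.65716    -0.23402219  0.052     ]
 [ 0.64527648 -0.28428992  0.052     ]
 [ 0.59455141 -0.26996712  0.052     ]
 [ 0.60878266 -0.21993226  0.052     ]] [ 0.62644264 -0.25205287  0.052     ] [np.float64(0.05038743720596731), np.float64(0.051653297527901224), np.float64(0.05270840605133732), np.float64(0.05201938261055971)]
tail [[ 0.41670204 -0.17858048  0.05      ]
 [ 0.41357124 -0.19902138  0.05      ]] [ 0.41513664 -0.18880093  0.05      ]
len 0.22056978740877767 yaw -16.664446931582773
board [[ 0.70091376 -0.21044764  0.006     ]
 [ 0.67322162 -0.30584908  0.006     ]
 [ 0.3862382  -0.22572382  0.006     ]
 [ 0.41378362 -0.13006495  0.006     ]]
yaw -15.619678086331028 [ 0.5435393  -0.21802138  0.006     ]
pillar [[0.63002241 0.23437474 0.045     ]]
[[0.62983052 0.23606366 0.065     ]]
cradle [[0.75916981 0.2105039  0.034     ]]
```

Call:
drive_tool([
  {"translation":[-0.02,-0.01,0],"roll":0,"grip":100},
  {"translation":[-0.03,-0.014,0],"roll":0,"grip":100},
  {"translation":[-0.03,-0.014,0],"roll":0,"grip":100},
  {"translation":[-0.03,-0.014,0],"roll":0,"grip":100},
  {"translation":[-0.03,-0.014,0],"roll":0,"grip":100},
  {"translation":[-0.03,-0.014,0],"roll":0,"grip":100},
  {"translation":[-0.03,-0.014,0],"roll":0,"grip":100},
  {"translation":[-0.03,-0.014,0],"roll":0,"grip":100},
  {"translation":[-0.03,-0.014,0],"roll":0,"grip":100},
  {"translation":[-0.03,-0.014,0],"roll":0,"grip":100},
  {"translation":[-0.03,-0.014,0],"roll":0,"grip":100},
  {"translation":[-0.03,-0.014,0],"roll":0,"grip":100},
])

```text
time_s: 1.45
tcp_pos: [0.4773, 0.3619, 0.2313]
eef_rot: [180.0, -0.0, 163.1]
force: [-0.1, 0.3, 0.2]
width: 0.0853
```

Call:
drive_tool([
  {"translation":[-0.03,-0.014,0],"roll":0,"grip":100},
  {"translation":[-0.03,-0.014,0],"roll":0,"grip":100},
  {"translation":[-0.03,-0.014,0],"roll":0,"grip":100},
  {"translation":[-0.03,-0.014,0],"roll":0,"grip":100},
  {"translation":[-0.03,-0.014,0],"roll":0,"grip":100},
  {"translation":[-0.01,-0.008,0],"roll":0,"grip":100},
  {"translation":[0,0,0],"roll":0,"grip":100},
  {"translation":[0,0,0],"roll":0,"grip":100},
])

```text
time_s: 2.25
tcp_pos: [0.6056, 0.2432, 0.2311]
eef_rot: [179.9, -0.1, 163.1]
force: [-0.8, 0.8, 1.2]
width: 0.0855
```

Run:
```python
from h import *
import pickle
f=optics.grab_frame("wrist");pickle.dump(f,open("w1.pkl","wb"));save("w1",f["frame"])
print(sensors.get_state()["tcp_pos"],f["xyz"],f["rotation"],proj(f,[.63,.235,.065]))
```

```text
[0.6053372  0.24396434 0.23114696] [0.53895147 0.26312248 0.37510343] [-16.0693861   -0.09268062  73.08023089] [[322.66747246 247.74636386]]
```

View pics/w1.png

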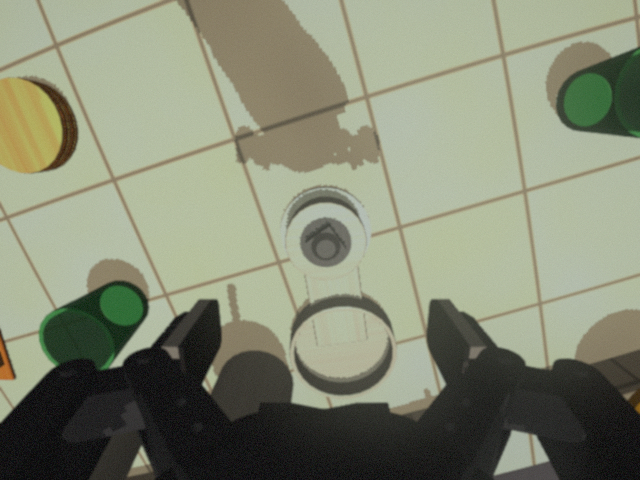

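Run:
```python
from h import *
import pickle
f=pickle.load(open("w1.pkl","rb"));im=f["frame"][175:300,265:385]
im=np.clip(im.astype(float)*1.0,0,255);g=np.clip((im/255)**.6*255,0,255).astype(np.uint8)
save("w1c",g,None,4.7)
```

```text
(no output)
```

View pics/w1c.png

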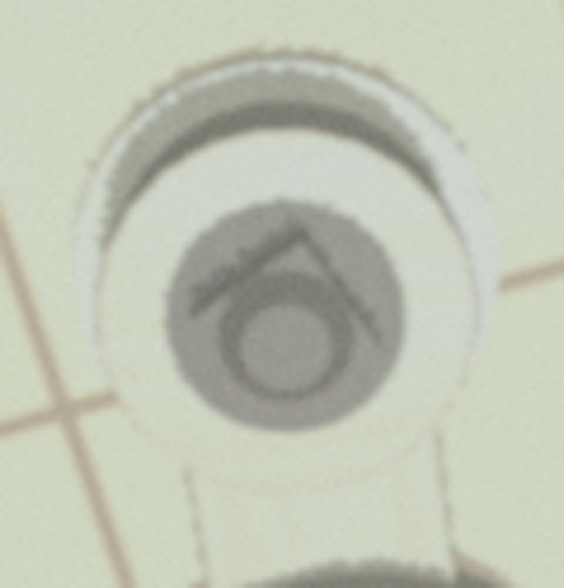

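Run:
```python
from h import *
import pickle
f=pickle.load(open("w1.pkl","rb"))
c=lambda x,y:(265+x/4.7,175+y/4.7)
for z in (.045,.057):
    P=plane(f,[c(300,232),c(190,312),c(381,342)],z)
    for a in (1,2):
        e=P[a]-P[0];print(z,np.linalg.norm(e),np.degrees(np.arctan2(e[1],e[0])))
print("top disc",plane(f,[c(285,350)],.065), "disc",plane(f,[c(285,315)],.045))
# cradle + foot
P=plane(f,[c(285,312)],.045);print(P)
import cv2
Q=plane(f,[(343,338)],.034);print("cradle rim",Q, np.degrees(np.arctan2(*(Q-P)[0,[1,0]])))
```

```text
0.045 0.028456993159114253 -70.11507126642167
0.045 0.02908691634502819 18.890707127490785
0.057 0.0274225176491827 -70.11507126642155
0.057 0.02802954171482332 18.89070712749076
top disc [[0.6323904  0.23713894 0.065     ]] disc [[0.63112229 0.23766961 0.045     ]]
[[0.63050121 0.23785748 0.045     ]]
cradle rim [[0.74501787 0.22326788 0.034     ]] -7.260455675983977
```

Call:
drive_tool([
  {"translation":[-0.002,-0.02,0],"roll":0,"grip":100},
  {"translation":[-0.002,-0.03,0],"roll":0,"grip":100},
  {"translation":[-0.002,-0.03,0],"roll":0,"grip":100},
  {"translation":[-0.002,-0.03,0],"roll":0,"grip":100},
  {"translation":[-0.002,-0.03,0],"roll":0,"grip":100},
  {"translation":[-0.002,-0.03,0],"roll":0,"grip":100},
  {"translation":[-0.002,-0.03,0],"roll":0,"grip":100},
  {"translation":[-0.002,-0.03,0],"roll":0,"grip":100},
  {"translation":[-0.002,-0.03,0],"roll":0,"grip":100},
  {"translation":[-0.002,-0.03,0],"roll":0,"grip":100},
  {"translation":[-0.002,-0.03,0],"roll":0,"grip":100},
  {"translation":[-0.002,-0.03,0],"roll":0,"grip":100},
])

```text
time_s: 3.5
tcp_pos: [0.5264, -0.1008, 0.2315]
eef_rot: [180.0, -0.0, 163.1]
force: [0.7, 0.9, -0.3]
width: 0.0854
```

Call:
drive_tool([
  {"translation":[-0.003,-0.03,0],"roll":0,"grip":100},
  {"translation":[-0.003,-0.03,0],"roll":0,"grip":100},
  {"translation":[-0.004,-0.03,0],"roll":0,"grip":100},
  {"translation":[-0.004,-0.03,0],"roll":0,"grip":100},
  {"translation":[0,0,0],"roll":0,"grip":100},
  {"translation":[0,0,0],"roll":0,"grip":100},
])

```text
time_s: 4.1
tcp_pos: [0.5053, -0.2189, 0.2313]
eef_rot: [179.9, -0.0, 163.0]
force: [-0.3, -0.5, 0.2]
width: 0.0856
```

Run:
```python
from h import *
import pickle
f=optics.grab_frame("wrist");pickle.dump(f,open("w2.pkl","wb"));save("w2",f["frame"])
s=sensors.get_state();print(s["tcp_pos"],s["eef_rot"],s["joint_pos"],proj(f,[[.626,-.252,.052],[.506,-.2165,.05]]))
```

```text
[ 0.50588205 -0.21782237  0.23124327] [ 1.79923634e+02 -1.67046027e-02  1.63121777e+02] [ -5.21689519  14.05293464  28.79483003 102.3538024   -7.46745777
  65.48331585  99.08704105] [[327.03383142 334.99699025]
 [326.07218448 216.62052523]]
```

View pics/w2.png

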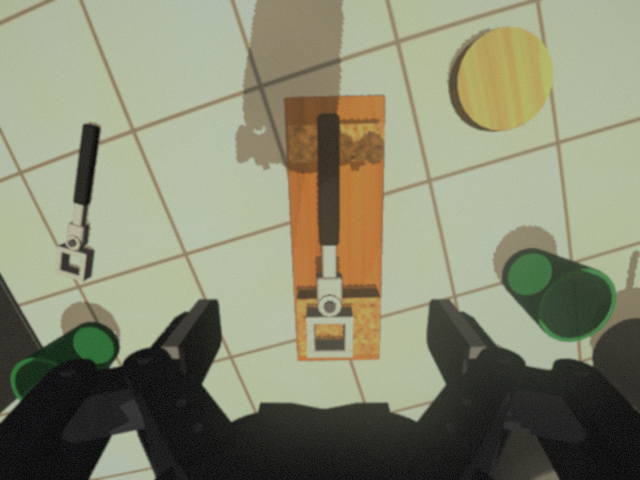

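Run:
```python
from h import *
import pickle
f=pickle.load(open("w2.pkl","rb"));im=f["frame"]
save("w2c",im,(280,90,400,370),2.1); save("w2d",im,(290,280,370,370),6)
hsv=cv2.cvtColor(im,cv2.COLOR_RGB2HSV)
# handle: very dark
m=((im.max(2)<75)).astype(np.uint8); m[:,:300]=0;m[:,350:]=0;m[255:]=0;m[:105]=0
for r in range(120,245,15):
    c=np.where(m[r])[0]; print(r,c.min() if len(c) else None,c.max() if len(c) else None)
g=np.array([(np.where(m[r])[0].mean(),r) for r in (150,165,175,190,210,225,235) if m[r].any()])
P=plane(f,g,.05);v=np.polyfit(P[:,0],P[:,1],1);print(P,np.degrees(np.arctan(v[0])))
```

```text
120 318 338
135 318 338
150 318 338
165 318 338
180 319 337
195 320 337
210 319 337
225 320 337
240 322 336
[[ 0.44805559 -0.19704048  0.05      ]
 [ 0.46074524 -0.20088714  0.05      ]
 [ 0.46935074 -0.20349533  0.05      ]
 [ 0.48262474 -0.20703484  0.05      ]
 [ 0.50060864 -0.21244709  0.05      ]
 [ 0.51432911 -0.21704592  0.05      ]
 [ 0.52367045 -0.22013322  0.05      ]] -16.83878766417028
```

View pics/w2d.png

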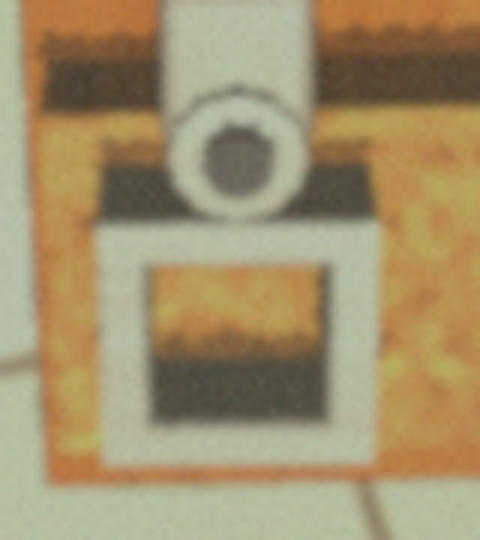

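Run:
```python
from h import *
import pickle
f=pickle.load(open("w2.pkl","rb"))
c=lambda x,y:(290+x/6,280+y/6)
H=plane(f,[c(95,222),c(380,220),c(376,467),c(102,467)],.052)
print(H,H.mean(0),[np.linalg.norm(H[i]-H[i-1]) for i in range(4)])
h=plane(f,[c(147,262),c(331,262),c(328,425),c(150,425)],.052);print("hole",h.mean(0),[np.linalg.norm(h[i]-h[i-1]) for i in range(4)])
for a,b in((0,3),(1,2),(0,1),(3,2)):
    e=H[b]-H[a];print(np.degrees(np.arctan2(e[1],e[0])))
T=plane(f,[(328.5,114)],.05);print("tail",T, np.linalg.norm((h.mean(0)-T[0])[:2]))
y=np.radians(-16.7);print("grip",h.mean(0)[:2]-.125*np.array([np.cos(y),np.sin(y)]))
# rest: head block front and tail etc.
P=plane(f,[(285,97),(384,95),(379,359),(299,359)],.006);print("board",P)
```

```text
[[ 0.5996383  -0.26665733  0.052     ]
 [ 0.61357617 -0.22011849  0.052     ]
 [ 0.66053904 -0.23394666  0.052     ]
 [ 0.64619795 -0.28041299  0.052     ]] [ 0.62998786 -0.25028387  0.052     ] [np.float64(0.048549137597877365), np.float64(0.04858114999866809), np.float64(0.0489564092604084), np.float64(0.048629081531511645)]
hole [ 0.62964079 -0.25004929  0.052     ] [np.float64(0.03227617812780324), np.float64(0.03156564681487219), np.float64(0.03228576684018724), np.float64(0.031362875299149905)]
-16.45934213397516
-16.40701169862732
73.32762979473313
72.84799163227927
tail [[ 0.41871743 -0.18768609  0.05      ]] 0.21994961697533968
grip [ 0.50991298 -0.21412922]
board [[ 0.38812466 -0.22247264  0.006     ]
 [ 0.41477858 -0.12869956  0.006     ]
 [ 0.70334212 -0.2087082   0.006     ]
 [ 0.67448619 -0.30185583  0.006     ]]
```

Call:
drive_tool([
  {"translation":[-0.003,0.004,0.02],"roll":-0.008,"grip":50},
  {"translation":[0,0,0.03],"roll":0,"grip":50},
  {"translation":[0,0,0.03],"roll":0,"grip":50},
  {"translation":[0,0,0.03],"roll":0,"grip":50},
  {"translation":[0,0,0.02],"roll":0,"grip":50},
  {"translation":[0,0,0],"roll":0,"grip":50},
  {"translation":[0,0,0],"roll":0,"grip":50},
])

```text
time_s: 4.85
tcp_pos: [0.5107, -0.2148, 0.1016]
eef_rot: [180.0, -0.0, 163.6]
force: [0.2, -0.2, 0.5]
width: 0.0426
```

Run:
```python
from h import *
f=optics.grab_frame("wrist");save("w3",f["frame"])
s=sensors.get_state();print(s["tcp_pos"],s["eef_rot"],s["width"],s["force"],s["torque"])
```

```text
[ 0.51127946 -0.21540795  0.1023862 ] [1.79972289e+02 1.03995411e-01 1.63610032e+02] 0.04286547761551663 [-0.18792059  0.26287163  0.13111805] [-0.02577884 -0.0176285  -0.04616123]
```

View pics/w3.png

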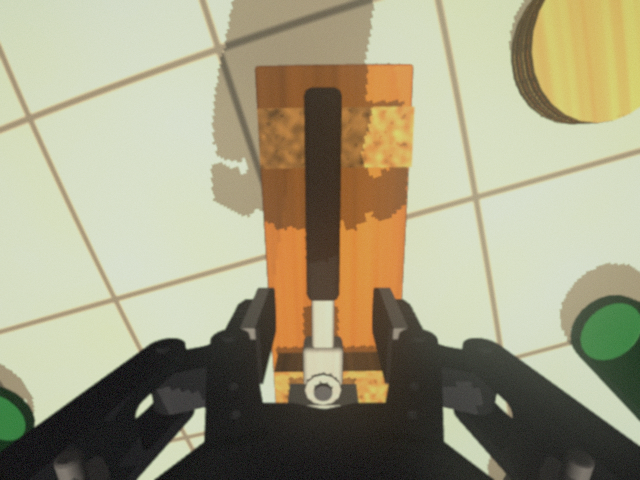

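Call:
drive_tool([
  {"translation":[0,0,0.02],"roll":0,"grip":50},
  {"translation":[0,0,0.02],"roll":0,"grip":50},
  {"translation":[0,0,0.02],"roll":0,"grip":50},
  {"translation":[0,0,0.015],"roll":0,"grip":50},
  {"translation":[0,0,0.005],"roll":0,"grip":50},
  {"translation":[0,0,0],"roll":0,"grip":50},
  {"translation":[0,0,0],"roll":0,"grip":50},
], grip_force=30)

```text
time_s: 5.6
tcp_pos: [0.511, -0.2163, 0.0222]
eef_rot: [180.0, 0.1, 163.5]
force: [-0.2, -0.6, -0.6]
width: 0.0426
```

Call:
drive_tool([
  {"translation":[0,0,0],"roll":0,"grip":35},
  {"translation":[0,0,0],"roll":0,"grip":30},
  {"translation":[0,0,0],"roll":0,"grip":25},
  {"translation":[0,0,0],"roll":0,"grip":20},
  {"translation":[0,0,0],"roll":0,"grip":15},
  {"translation":[0,0,0],"roll":0,"grip":10},
  {"translation":[0,0,0],"roll":0,"grip":0},
  {"translation":[0,0,0],"roll":0,"grip":0},
], grip_force=40)

```text
time_s: 6.4
tcp_pos: [0.5106, -0.2159, 0.0218]
eef_rot: [180.0, 0.0, 163.5]
force: [-0.4, 0.9, 5.5]
width: 0.019
```

Run:
```python
from h import *
f=optics.grab_frame("wrist");save("w4",f["frame"])
s=sensors.get_state();print(s["tcp_pos"],s["eef_rot"],s["width"],s["force"],s["torque"])
```

```text
[ 0.510603   -0.2159039   0.02182335] [1.79968162e+02 3.15511959e-02 1.63531091e+02] 0.019100762430771565 [-1.0334684   1.13237203  5.87092377] [0.23725912 0.19693421 0.11235002]
```

View pics/w4.png

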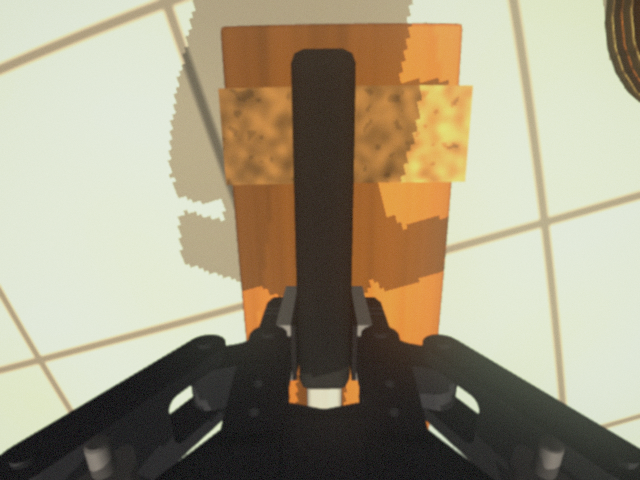

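Call:
drive_tool([
  {"translation":[0,0,-0.003],"roll":0,"grip":0},
  {"translation":[0,0,-0.005],"roll":0,"grip":0},
  {"translation":[0,0,-0.01],"roll":0,"grip":0},
  {"translation":[0,0,-0.02],"roll":0,"grip":0},
  {"translation":[0,0,-0.02],"roll":0,"grip":0},
  {"translation":[0,0,-0.02],"roll":0,"grip":0},
  {"translation":[0,0,-0.02],"roll":0,"grip":0},
  {"translation":[0,0,-0.02],"roll":0,"grip":0},
  {"translation":[0,0,-0.012],"roll":0,"grip":0},
  {"translation":[0,0,0],"roll":0,"grip":0},
])

```text
time_s: 7.45
tcp_pos: [0.5113, -0.2166, 0.1531]
eef_rot: [180.0, 0.2, 163.5]
force: [0.5, -0.6, -3.8]
width: 0.0196
```

Run:
```python
from h import *
f=optics.grab_frame("side");save("s5",f["frame"],(240,130,440,280),4)
s=sensors.get_state();print(s["tcp_pos"],s["eef_rot"],s["width"],s["force"],s["torque"])
```

```text
[ 0.51043244 -0.21612496  0.15177262] [1.79983701e+02 7.43610781e-02 1.63512870e+02] 0.01927374877767073 [ 0.11663137  0.01537389 -2.81263766] [-0.03659994  0.06630533  0.02442897]
```

View pics/s5.png

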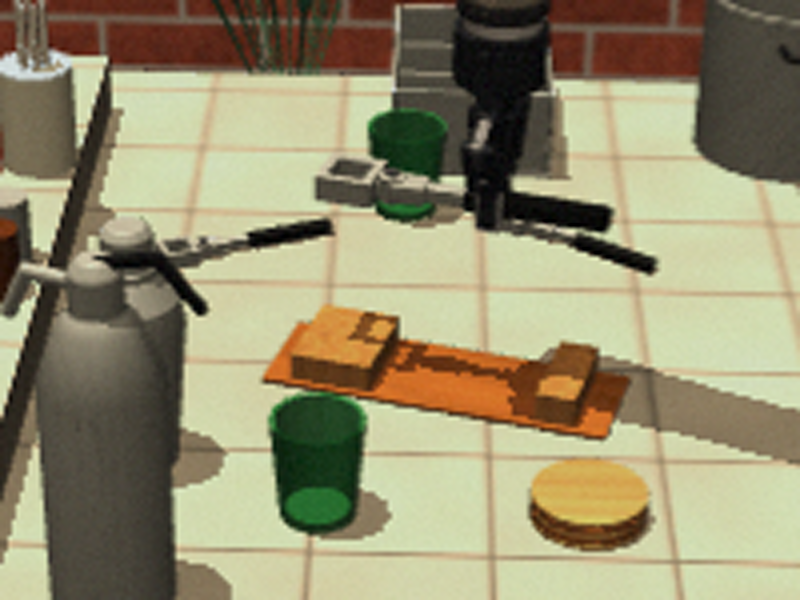

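Call:
drive_tool([
  {"translation":[0.008,0.014,0],"roll":0,"grip":0},
  {"translation":[0.014,0.023,0],"roll":0,"grip":0},
  {"translation":[0.014,0.023,0],"roll":0,"grip":0},
  {"translation":[0.014,0.023,0],"roll":0,"grip":0},
  {"translation":[0.014,0.023,0],"roll":0,"grip":0},
  {"translation":[0.014,0.023,0],"roll":0,"grip":0},
  {"translation":[0.014,0.023,0],"roll":0,"grip":0},
  {"translation":[0.01,0.02,0],"roll":0,"grip":0},
  {"translation":[0.003,0.005,0],"roll":-0.05,"grip":0},
])

```text
time_s: 8.4
tcp_pos: [0.458, -0.0135, 0.1499]
eef_rot: [180.0, -0.2, 166.7]
force: [0.1, -0.7, -4.0]
width: 0.0193
```

Call:
drive_tool([
  {"translation":[0,0,0],"roll":-0.06,"grip":0},
  {"translation":[0,0,0],"roll":-0.06,"grip":0},
  {"translation":[0,0,0],"roll":-0.06,"grip":0},
  {"translation":[0,0,0],"roll":-0.06,"grip":0},
  {"translation":[0,0,0],"roll":-0.06,"grip":0},
  {"translation":[0,0,0],"roll":-0.06,"grip":0},
  {"translation":[0,0,0],"roll":-0.06,"grip":0},
  {"translation":[0,0,0],"roll":-0.06,"grip":0},
  {"translation":[0,0,0],"roll":-0.06,"grip":0},
  {"translation":[0,0,0],"roll":-0.036,"grip":0},
  {"translation":[0,0,0],"roll":0,"grip":0},
])

```text
time_s: 9.5
tcp_pos: [0.4587, -0.0167, 0.1501]
eef_rot: [180.0, -0.1, -160.6]
force: [0.7, -0.3, -3.8]
width: 0.0192
```

Call:
drive_tool([
  {"translation":[-0.008,0.011,0],"roll":0,"grip":0},
  {"translation":[-0.015,0.022,0],"roll":0,"grip":0},
  {"translation":[-0.015,0.022,0],"roll":0,"grip":0},
  {"translation":[-0.015,0.022,0],"roll":0,"grip":0},
  {"translation":[-0.015,0.022,0],"roll":0,"grip":0},
  {"translation":[-0.015,0.022,0],"roll":0,"grip":0},
  {"translation":[-0.015,0.022,0],"roll":0,"grip":0},
  {"translation":[-0.015,0.022,0],"roll":0,"grip":0},
  {"translation":[-0.01,0.016,0],"roll":0,"grip":0},
  {"translation":[0,0,0.02],"roll":0,"grip":0},
  {"translation":[0,0,0],"roll":0,"grip":0},
  {"translation":[0,0,0],"roll":0,"grip":0},
])

```text
time_s: 10.7
tcp_pos: [0.515, 0.1945, 0.1307]
eef_rot: [-180.0, -0.1, -160.7]
force: [0.4, -0.3, -3.8]
width: 0.019
```

Run:
```python
from h import *
import pickle
s=sensors.get_state();print(s["tcp_pos"],s["eef_rot"],s["force"])
f=optics.grab_frame("top");pickle.dump(f,open("t6.pkl","wb"));g=np.clip((f["frame"]/255.)**.6*255,0,255).astype(np.uint8);save("t6",g,(180,160,300,280),5)
f=optics.grab_frame("side");pickle.dump(f,open("s6.pkl","wb"));save("s6",f["frame"],(240,230,400,350),5)
```

```text
[0.51502642 0.19448999 0.13073986] [-1.79970021e+02 -1.25977016e-01 -1.60666153e+02] [ 0.39284302 -0.29156829 -3.75882387]
```

View pics/t6.png

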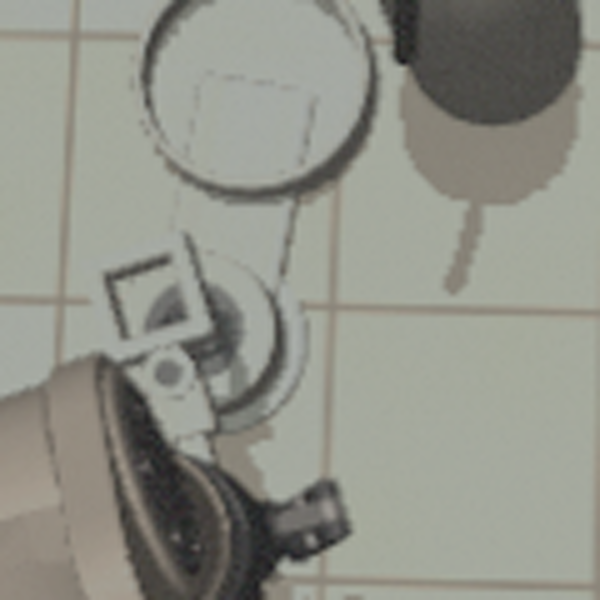

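View pics/s6.png

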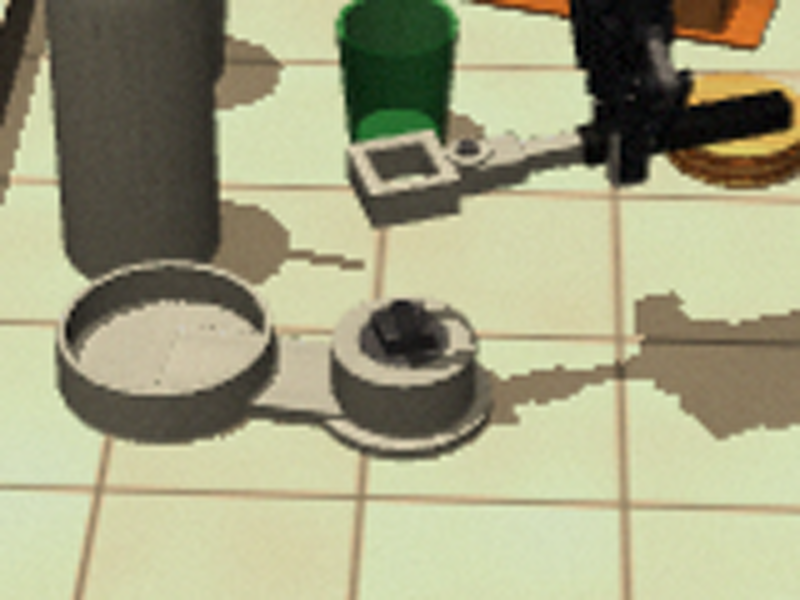

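Run:
```python
from h import *
import pickle
from scipy.optimize import least_squares
t=pickle.load(open("t6.pkl","rb"));s=pickle.load(open("s6.pkl","rb"))
c=lambda x,y:(180+x/5,160+y/5)
H=plane(t,[c(104,272),c(184,236),c(215,332),c(127,352)],.161)
h=plane(t,[c(109,277),c(176,254),c(205,328),c(131,342)],.161)
print(H,H.mean(0),[np.linalg.norm(H[i]-H[i-1]) for i in range(4)],h.mean(0))
d=lambda x,y:(240+x/5,230+y/5)
Hs=plane(s,[d(348,148),d(436,131),d(462,180),d(368,192)],.161)
hs=plane(s,[d(362,154),d(424,140),d(441,170),d(382,181)],.161)
print(Hs.mean(0),[np.linalg.norm(Hs[i]-Hs[i-1]) for i in range(4)],hs.mean(0))
for a,b in((0,3),(1,2),(0,1),(3,2)):
    print([np.degrees(np.arctan2(*(q[b]-q[a])[[1,0]])) for q in (H,Hs)])
# bolt top in side
g=np.clip((s["frame"]/255.)**.6*255,0,255).astype(np.uint8);save("s6b",g,(300,280,345,325),12)
# triangulated bolt check: project
for P in ([.6315,.2371,.065],[.630,.2355,.065]): print(proj(s,P),proj(t,P))
```

```text
[[0.64049971 0.25222129 0.161     ]
 [0.65739332 0.21733964 0.161     ]
 [0.61474395 0.20167031 0.161     ]
 [0.60501075 0.24028371 0.161     ]] [0.62941193 0.22787874 0.161     ] [np.float64(0.0374429164875667), np.float64(0.03875723779110914), np.float64(0.045436731416502694), np.float64(0.0398212173118493)] [0.62836749 0.22883035 0.161     ]
[0.62875325 0.23891679 0.161     ] [np.float64(0.04092417436476293), np.float64(0.04911929658828161), np.float64(0.04644354632169614), np.float64(0.04979114814222165)] [0.62946034 0.23774878 0.161     ]
[np.float64(-161.4083681742218), np.float64(107.932102876209)]
[np.float64(-159.82672592847595), np.float64(108.77298076119149)]
[np.float64(-64.15852245853377), np.float64(-158.75918514911493)]
[np.float64(-75.85229529510616), np.float64(-165.1526432193445)]
[[319.65650931 290.98223952]] [[216.60505672 224.30847101]]
[[320.23497319 290.63224356]] [[217.23458954 224.93561306]]
```

View pics/s6b.png

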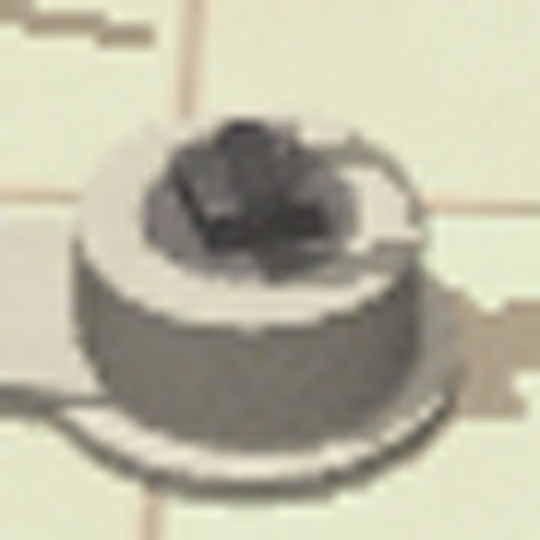

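Call:
drive_tool([
  {"translation":[0,0,0.01],"roll":0,"grip":0},
  {"translation":[0,0,0.015],"roll":0,"grip":0},
  {"translation":[0,0,0.015],"roll":0,"grip":0},
  {"translation":[0,0,0.015],"roll":0,"grip":0},
  {"translation":[0,0,0.01],"roll":0,"grip":0},
  {"translation":[0,0,0],"roll":0,"grip":0},
  {"translation":[0,0,0],"roll":0,"grip":0},
])

```text
time_s: 11.5
tcp_pos: [0.516, 0.195, 0.0665]
eef_rot: [180.0, 0.0, -160.6]
force: [0.0, -1.0, -4.6]
width: 0.0191
```

Run:
```python
from h import *
import pickle
s=sensors.get_state();print(s["tcp_pos"],s["eef_rot"],s["force"],s["torque"])
f=optics.grab_frame("top");pickle.dump(f,open("t7.pkl","wb"));g=np.clip((f["frame"]/255.)**.8*255,0,255).astype(np.uint8);save("t7",g,(190,180,270,260),7)
f=optics.grab_frame("side");pickle.dump(f,open("s7.pkl","wb"));save("s7",f["frame"],(280,250,370,330),7)
```

```text
[0.51599946 0.19499976 0.06653578] [ 1.79995487e+02  2.75304320e-02 -1.60638088e+02] [ 0.0072781  -0.99116102 -4.56454678] [-0.01163367  0.00715404 -0.01290443]
```

View pics/t7.png

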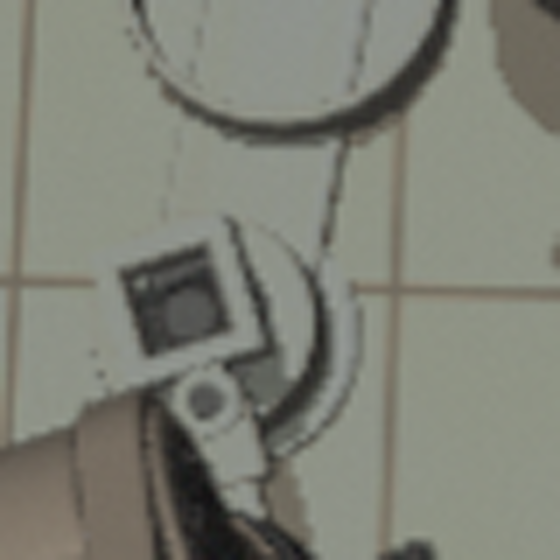

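View pics/s7.png

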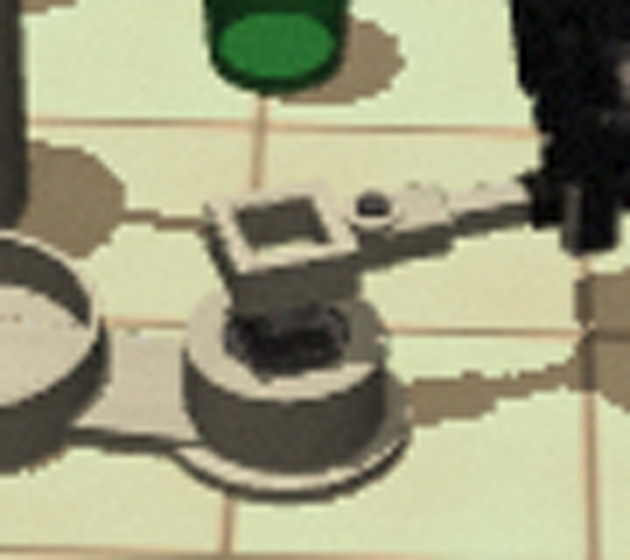

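Run:
```python
from h import *
import pickle
t=pickle.load(open("t7.pkl","rb"));s=pickle.load(open("s7.pkl","rb"))
c=lambda x,y:(190+x/7,180+y/7); d=lambda x,y:(280+x/7,250+y/7)
h=plane(t,[c(119,270),c(208,242),c(236,326),c(146,357)],.0965);print(h.mean(0),[np.linalg.norm(h[i]-h[i-1]) for i in range(4)])
print([np.degrees(np.arctan2(*(h[b]-h[a])[[1,0]])) for a,b in((3,0),(2,1),(1,0),(2,3))])
print("bolt",plane(t,[c(188,310)],.065))
hs=plane(s,[d(230,217),d(312,195),d(330,240),d(247,264)],.0965);print(hs.mean(0),[np.linalg.norm(hs[i]-hs[i-1]) for i in range(4)])
```

```text
[0.63126057 0.23340826 0.0965    ] [np.float64(0.031126765497363), np.float64(0.0313624556096259), np.float64(0.030280708036798887), np.float64(0.03188558416947504)]
[np.float64(19.699186800736545), np.float64(20.6896320663272), np.float64(108.90546609266266), np.float64(110.44695987597406)]
bolt [[0.63156867 0.23648913 0.065     ]]
[0.63048089 0.24133056 0.0965    ] [np.float64(0.030060179267516668), np.float64(0.03453087543236566), np.float64(0.02926552963077754), np.float64(0.03481775919753238)]
```

Call:
drive_tool([
  {"translation":[0,0,0.005],"roll":0,"grip":0},
  {"translation":[0,0,0.004],"roll":0,"grip":0},
  {"translation":[0,0,0.003],"roll":0,"grip":0},
  {"translation":[0,0,0.002],"roll":0,"grip":0},
  {"translation":[0,0,0],"roll":0,"grip":0},
])

```text
time_s: 12.1
tcp_pos: [0.5154, 0.1949, 0.0519]
eef_rot: [-180.0, -0.0, -160.6]
force: [-0.5, -0.5, -4.4]
width: 0.0195
```

Call:
drive_tool([
  {"translation":[0,0,0.002],"roll":0,"grip":0},
  {"translation":[0,0,0.002],"roll":0,"grip":0},
  {"translation":[0,0,0],"roll":0,"grip":0},
])

```text
time_s: 12.4
tcp_pos: [0.516, 0.1953, 0.0484]
eef_rot: [180.0, 0.0, -160.6]
force: [-0.3, -0.4, -1.6]
width: 0.0191
```

Call:
drive_tool([
  {"translation":[0,0,0.001],"roll":0,"grip":0},
  {"translation":[0,0,0.001],"roll":0,"grip":0},
  {"translation":[0,0,0],"roll":0,"grip":0},
])

```text
time_s: 12.7
tcp_pos: [0.516, 0.1953, 0.0467]
eef_rot: [180.0, 0.0, -160.6]
force: [-1.5, -0.6, 1.6]
width: 0.0192
```

Run:
```python
from h import *
s=sensors.get_state();print(s["tcp_pos"],s["eef_rot"],s["force"],s["torque"])
```

```text
[0.51597316 0.19526145 0.04666678] [ 1.79982131e+02  4.84898690e-02 -1.60614674e+02] [-1.4574664  -0.62778868  1.56801509] [ 0.19742296 -0.05770609  0.1251455 ]
```

Run:
```python
from h import *
import pickle
f=optics.grab_frame("top");pickle.dump(f,open("t8.pkl","wb"));g=np.clip((f["frame"]/255.)**.6*255,0,255).astype(np.uint8);save("t8",g,(195,195,245,245),12)
f=optics.grab_frame("side");pickle.dump(f,open("s8.pkl","wb"));save("s8",f["frame"],(280,250,370,330),7)
```

```text
(no output)
```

View pics/t8.png

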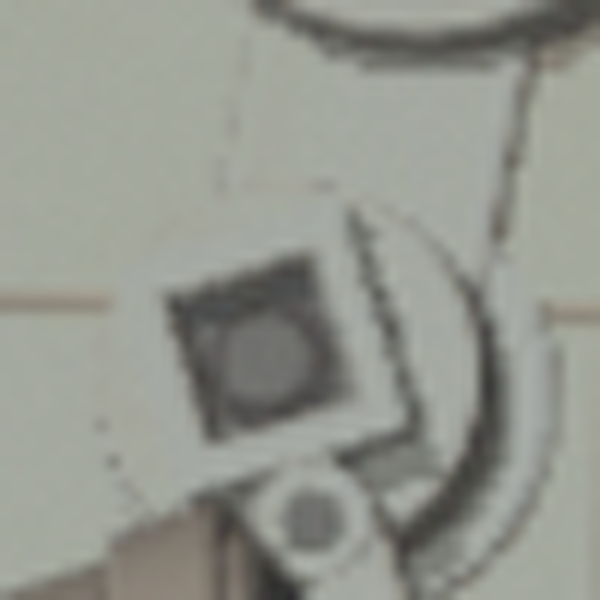

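View pics/s8.png

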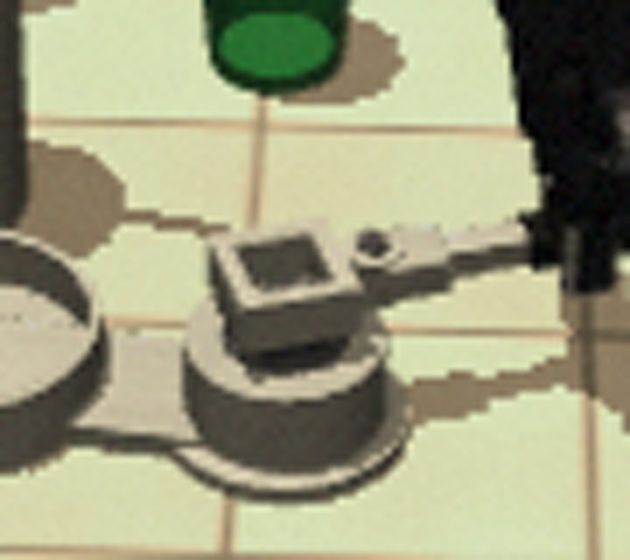

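Run:
```python
from h import *
import pickle
t=pickle.load(open("t8.pkl","rb"));c=lambda x,y:(195+x/12,195+y/12)
h=plane(t,[c(166,293),c(316,254),c(352,394),c(208,440)],.0767);print(h.mean(0),[np.linalg.norm(h[i]-h[i-1]) for i in range(4)])
print([np.degrees(np.arctan2(*(h[b]-h[a])[[1,0]])) for a,b in((3,0),(2,1),(1,0),(2,3))])
print("bolt",plane(t,[c(264,359)],.065))
```

```text
[0.63131671 0.23435082 0.0767    ] [np.float64(0.03101489779268834), np.float64(0.03097648419395651), np.float64(0.029323511516381736), np.float64(0.030095177287948634)]
[np.float64(18.405851839354852), np.float64(16.734055647557582), np.float64(105.9593057205837), np.float64(109.13230262288637)]
bolt [[0.63003414 0.23607274 0.065     ]]
```

Call:
drive_tool([
  {"translation":[0.0007,0.001,0],"roll":0,"grip":0},
  {"translation":[0,0,0],"roll":0,"grip":0},
  {"translation":[0,0,0],"roll":0,"grip":0},
])

```text
time_s: 13.1
tcp_pos: [0.5141, 0.1956, 0.0457]
eef_rot: [-180.0, -0.1, -160.6]
force: [-0.6, 0.7, -4.6]
width: 0.0193
```

Call:
drive_tool([
  {"translation":[0,0,0.001],"roll":0,"grip":0},
  {"translation":[0,0,0.001],"roll":0,"grip":0},
  {"translation":[0,0,0],"roll":0,"grip":0},
])

```text
time_s: 13.4
tcp_pos: [0.5144, 0.1956, 0.0439]
eef_rot: [-180.0, -0.0, -160.6]
force: [0.1, 0.4, -3.6]
width: 0.0195
```

Run:
```python
from h import *
s=sensors.get_state();print(s["tcp_pos"],s["eef_rot"],s["force"],s["torque"])
```

```text
[0.51438895 0.19561867 0.04391292] [-1.79998377e+02 -4.66864142e-02 -1.60620446e+02] [ 0.13074415  0.38172268 -3.63273909] [0.01302406 0.0639798  0.0485779 ]
```

Call:
drive_tool([
  {"translation":[0,0,0.0015],"roll":0,"grip":0},
  {"translation":[0,0,0.0015],"roll":0,"grip":0},
  {"translation":[0,0,0],"roll":0,"grip":0},
])

```text
time_s: 13.7
tcp_pos: [0.5145, 0.1957, 0.041]
eef_rot: [180.0, -0.0, -160.6]
force: [-0.2, -0.3, -3.5]
width: 0.0194
```

Call:
drive_tool([
  {"translation":[0,0,0.0015],"roll":0,"grip":0},
  {"translation":[0,0,0.001],"roll":0,"grip":0},
  {"translation":[0,0,0],"roll":0,"grip":0},
])

```text
time_s: 14.0
tcp_pos: [0.5146, 0.1957, 0.0386]
eef_rot: [180.0, -0.0, -160.6]
force: [0.0, -0.3, -3.9]
width: 0.0196
```

Call:
drive_tool([
  {"translation":[0,0,0.0008],"roll":0,"grip":0},
  {"translation":[0,0,0],"roll":0,"grip":0},
])

```text
time_s: 14.2
tcp_pos: [0.5147, 0.1958, 0.0379]
eef_rot: [180.0, -0.0, -160.6]
force: [0.1, -0.0, -3.4]
width: 0.0195
```

Call:
drive_tool([
  {"translation":[0,0,0.0007],"roll":0,"grip":0},
  {"translation":[0,0,0],"roll":0,"grip":0},
])

```text
time_s: 14.4
tcp_pos: [0.5147, 0.1957, 0.0373]
eef_rot: [180.0, 0.0, -160.6]
force: [-0.4, 0.6, -3.9]
width: 0.0196
```

Run:
```python
from h import *
import pickle
s=sensors.get_state();print(s["tcp_pos"],s["eef_rot"],s["force"],s["torque"])
f=optics.grab_frame("side");save("s9",f["frame"],(280,250,370,330),7)
f=optics.grab_frame("top");pickle.dump(f,open("t9.pkl","wb"));g=np.clip((f["frame"]/255.)**.6*255,0,255).astype(np.uint8);save("t9",g,(195,195,245,245),12)
```

```text
[0.51469422 0.1957446  0.03726524] [ 1.79995855e+02  1.30888768e-03 -1.60617742e+02] [-0.36001534  0.59148522 -3.94777087] [-0.04952385  0.03455727 -0.00758088]
```

View pics/s9.png

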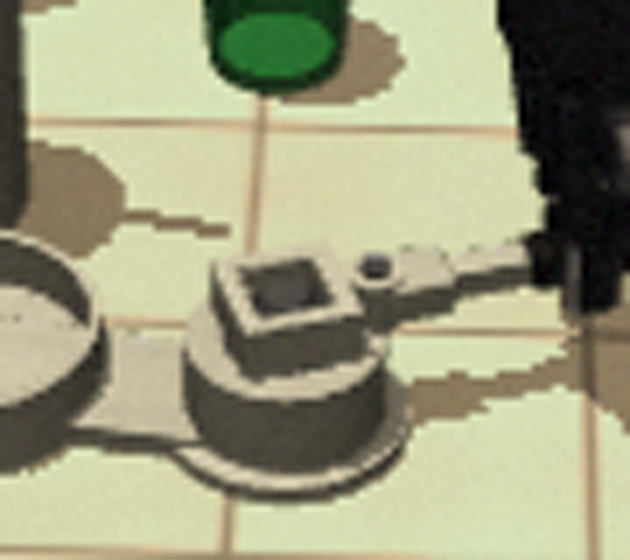

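View pics/t9.png

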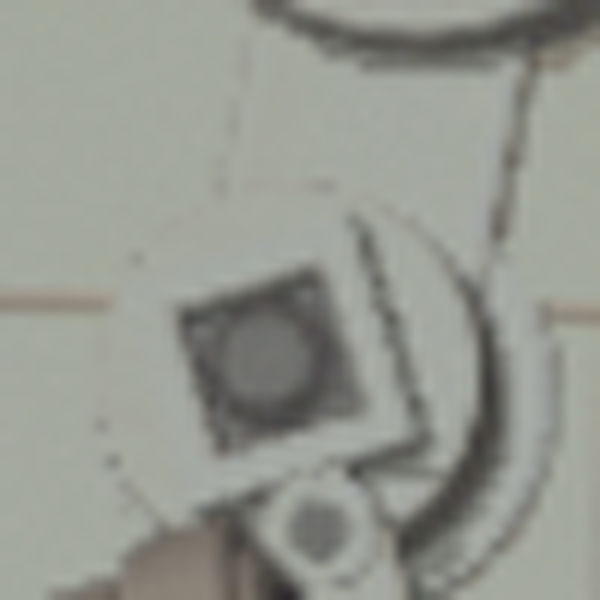

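Call:
drive_tool([
  {"translation":[0,0,0.0006],"roll":0,"grip":0},
  {"translation":[0,0.003,0],"roll":0.025,"grip":0},
  {"translation":[0,0.005,0],"roll":0.04,"grip":0},
  {"translation":[0,0,0],"roll":0,"grip":0},
], grip_force=30)

```text
time_s: 14.9
tcp_pos: [0.512, 0.2047, 0.0368]
eef_rot: [180.0, 0.0, -164.3]
force: [0.6, 0.6, -4.7]
width: 0.0192
```

```bash
cat > st.py <<'E'
from h import *
s=sensors.get_state();y=s["eef_rot"][2];a=np.radians(y)
x=np.array([np.cos(a),np.sin(a),0]);yy=np.array([np.sin(a),-np.cos(a),0])
p=s["tcp_pos"];so=p-.1238*x+.0009*yy
print(s["time_s"],p.round(4),"yaw",round(y,2),"sock",so[:2].round(4),"Ft",(s["force"]@x).round(2),(s["force"]@yy).round(2),s["force"][2].round(2),"T",s["torque"].round(3))
E
python3 st.py
```

```text
14.9 [0.512  0.2047 0.0368] yaw -164.29 sock [0.6309 0.239 ] Ft -0.76 0.37 -4.67 T [-0.016  0.062 -0.019]
```

Call:
drive_tool([
  {"translation":[0,0.0048,0],"roll":0.04,"grip":0},
  {"translation":[0,0.0049,0],"roll":0.04,"grip":0},
  {"translation":[0,0,0],"roll":0,"grip":0},
])

```text
time_s: 15.2
tcp_pos: [0.5106, 0.2136, 0.0369]
eef_rot: [180.0, 0.1, -168.8]
force: [1.9, 0.7, -5.4]
width: 0.0192
```

```bash
python3 st.py
```

```text
15.2 [0.5106 0.2136 0.0369] yaw -168.83 sock [0.6318 0.2384] Ft -1.99 0.28 -5.4 T [ 0.316 -0.216  0.214]
```

Call:
drive_tool([
  {"translation":[0,0.0049,0],"roll":0.04,"grip":0},
  {"translation":[0,0.0049,0],"roll":0.04,"grip":0},
  {"translation":[0,0,0],"roll":0,"grip":0},
])

```text
time_s: 15.5
tcp_pos: [0.509, 0.223, 0.037]
eef_rot: [180.0, 0.1, -173.4]
force: [2.4, 2.0, -4.6]
width: 0.0194
```

```bash
python3 st.py
```

```text
15.5 [0.509 0.223 0.037] yaw -173.39 sock [0.6319 0.2381] Ft -2.65 1.75 -4.61 T [ 0.357 -0.345  0.301]
```

Call:
drive_tool([
  {"translation":[-0.0006,0.0053,0],"roll":0.04,"grip":0},
  {"translation":[-0.0001,0.0051,0],"roll":0.04,"grip":0},
  {"translation":[0,0,0],"roll":0,"grip":0},
])

```text
time_s: 15.8
tcp_pos: [0.5082, 0.2329, 0.0368]
eef_rot: [-180.0, 0.0, -178.0]
force: [2.4, 0.9, -4.0]
width: 0.0191
```

```bash
python3 st.py
```

```text
15.8 [0.5082 0.2329 0.0368] yaw -177.99 sock [0.6319 0.2381] Ft -2.43 0.85 -4.04 T [ 0.284 -0.257  0.26 ]
```

Call:
drive_tool([
  {"translation":[-0.0001,0.0049,0],"roll":0.04,"grip":0},
  {"translation":[-0.0001,0.0049,0],"roll":0.04,"grip":0},
  {"translation":[0,0,0],"roll":0,"grip":0},
])

```text
time_s: 16.1
tcp_pos: [0.5082, 0.2425, 0.0368]
eef_rot: [-180.0, 0.0, 177.4]
force: [1.5, 0.9, -3.6]
width: 0.0191
```

```bash
python3 st.py
```

```text
16.1 [0.5082 0.2425 0.0368] yaw 177.43 sock [0.6319 0.2378] Ft -1.46 0.92 -3.6 T [ 0.321 -0.247  0.283]
```

Call:
drive_tool([
  {"translation":[-0.0001,0.005,0],"roll":0.04,"grip":0},
  {"translation":[0,0,0],"roll":0,"grip":0},
])

```text
time_s: 16.3
tcp_pos: [0.5085, 0.2474, 0.0368]
eef_rot: [-180.0, 0.0, 175.1]
force: [1.8, 0.9, -4.3]
width: 0.0194
```

```bash
python3 st.py
```

```text
16.3 [0.5085 0.2474 0.0368] yaw 175.13 sock [0.6319 0.2378] Ft -1.71 1.02 -4.3 T [ 0.298 -0.309  0.31 ]
```

Call:
drive_tool([
  {"translation":[-0.0001,0.005,0],"roll":0.04,"grip":0},
  {"translation":[0,0,0],"roll":0,"grip":0},
])

```text
time_s: 16.5
tcp_pos: [0.509, 0.2522, 0.0367]
eef_rot: [-180.0, 0.0, 172.8]
force: [1.8, 1.8, -3.2]
width: 0.0194
```

```bash
python3 st.py
```

```text
16.5 [0.509  0.2522 0.0367] yaw 172.83 sock [0.6319 0.2377] Ft -1.55 1.99 -3.22 T [ 0.302 -0.347  0.286]
```

Call:
drive_tool([
  {"translation":[-0.0001,0.005,0],"roll":0.04,"grip":0},
  {"translation":[0,0,0],"roll":0,"grip":0},
])

```text
time_s: 16.7
tcp_pos: [0.5097, 0.2571, 0.0367]
eef_rot: [-180.0, 0.0, 170.5]
force: [1.7, -0.2, -4.2]
width: 0.0192
```

```bash
python3 st.py
```

```text
16.7 [0.5097 0.2571 0.0367] yaw 170.54 sock [0.6319 0.2376] Ft -1.73 0.12 -4.19 T [ 0.332 -0.367  0.311]
```

Call:
drive_tool([
  {"translation":[-0.0001,0.005,0],"roll":0.04,"grip":0},
  {"translation":[0,0,0],"roll":0,"grip":0},
])

```text
time_s: 16.9
tcp_pos: [0.5106, 0.2619, 0.0367]
eef_rot: [-180.0, 0.0, 168.2]
force: [1.8, 1.5, -4.7]
width: 0.0194
```

```bash
python3 st.py
```

```text
16.9 [0.5106 0.2619 0.0367] yaw 168.24 sock [0.6319 0.2376] Ft -1.48 1.88 -4.7 T [ 0.281 -0.374  0.236]
```

Call:
drive_tool([
  {"translation":[-0.0001,0.005,0],"roll":0.04,"grip":0},
  {"translation":[0,0,0],"roll":0,"grip":0},
])

```text
time_s: 17.1
tcp_pos: [0.5116, 0.2667, 0.0367]
eef_rot: [-180.0, 0.0, 165.9]
force: [2.0, 1.0, -4.1]
width: 0.019
```

```bash
python3 st.py
```

```text
17.1 [0.5116 0.2667 0.0367] yaw 165.94 sock [0.6319 0.2375] Ft -1.72 1.45 -4.06 T [ 0.296 -0.372  0.287]
```

Call:
drive_tool([
  {"translation":[-0.0001,0.005,0],"roll":0.04,"grip":0},
  {"translation":[0,0,0],"roll":0,"grip":0},
])

```text
time_s: 17.3
tcp_pos: [0.5129, 0.2715, 0.0367]
eef_rot: [-180.0, 0.0, 163.6]
force: [1.9, 0.3, -3.7]
width: 0.0198
```

```bash
python3 st.py
```

```text
17.3 [0.5129 0.2715 0.0367] yaw 163.65 sock [0.632  0.2375] Ft -1.73 0.81 -3.69 T [ 0.248 -0.376  0.296]
```

Call:
drive_tool([
  {"translation":[-0.0001,0.005,0],"roll":0.04,"grip":0},
  {"translation":[0,0,0],"roll":0,"grip":0},
])

```text
time_s: 17.5
tcp_pos: [0.5144, 0.2761, 0.0366]
eef_rot: [-180.0, 0.0, 161.3]
force: [2.6, 0.1, -4.4]
width: 0.0194
```

```bash
python3 st.py;python3 - <<'E'
from h import *
f=optics.grab_frame("side");save("s10",f["frame"],(280,250,380,340),7)
E
```

```text
17.5 [0.5144 0.2761 0.0366] yaw 161.35 sock [0.632  0.2374] Ft -2.44 0.89 -4.41 T [ 0.222 -0.369  0.29 ]
```

View pics/s10.png

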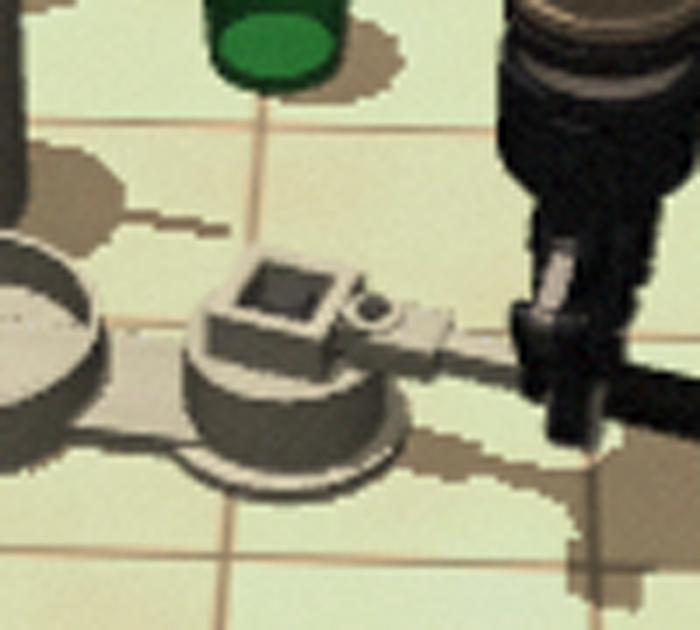

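The side view shows the head at (275,300 in the crop), turned along with the handle and still seated. I'll continue in small steps.

Call:
drive_tool([
  {"translation":[-0.0001,0.0045,0],"roll":0.036,"grip":0},
  {"translation":[0,0,0],"roll":0,"grip":0},
])

```text
time_s: 17.75
tcp_pos: [0.5158, 0.2801, 0.0366]
eef_rot: [-179.9, -0.0, 159.3]
force: [2.6, -0.2, -4.2]
width: 0.0195
```

```bash
python3 st.py
```

```text
17.75 [0.5158 0.2801 0.0366] yaw 159.29 sock [0.6319 0.2372] Ft -2.49 0.68 -4.18 T [ 0.035 -0.42   0.4  ]
```

Call:
drive_tool([
  {"translation":[-0.0001,0.0045,0],"roll":0.036,"grip":0},
  {"translation":[0,0,0],"roll":0,"grip":0},
])

```text
time_s: 17.95
tcp_pos: [0.5171, 0.2837, 0.0364]
eef_rot: [-179.9, -0.0, 157.2]
force: [1.4, -2.1, -2.9]
width: 0.0191
```

```bash
python3 st.py
```

```text
17.95 [0.5171 0.2837 0.0364] yaw 157.25 sock [0.6316 0.2366] Ft -2.09 -1.38 -2.94 T [-0.231 -0.262  0.547]
```

Call:
drive_tool([
  {"translation":[0,0.003,0],"roll":0.03,"grip":0},
  {"translation":[0,0,0],"roll":0,"grip":0},
])

```text
time_s: 18.15
tcp_pos: [0.5184, 0.2866, 0.0365]
eef_rot: [-179.9, -0.0, 155.4]
force: [-0.1, -3.2, -2.8]
width: 0.0198
```

```bash
python3 st.py
```

```text
18.15 [0.5184 0.2866 0.0365] yaw 155.38 sock [0.6313 0.2359] Ft -1.21 -2.94 -2.75 T [-0.656 -0.143  0.365]
```

Call:
drive_tool([
  {"translation":[0,0.003,0],"roll":0.03,"grip":0},
  {"translation":[0,0,0],"roll":0,"grip":0},
])

```text
time_s: 18.35
tcp_pos: [0.5196, 0.2893, 0.0364]
eef_rot: [-179.9, -0.0, 153.6]
force: [0.0, -5.3, -3.2]
width: 0.0191
```

```bash
python3 st.py;python3 - <<'E'
from h import *
import pickle
f=optics.grab_frame("side");save("s11",f["frame"],(280,250,380,340),7)
f=optics.grab_frame("top");pickle.dump(f,open("t11.pkl","wb"));g=np.clip((f["frame"]/255.)**.6*255,0,255).astype(np.uint8);save("t11",g,(190,190,260,260),8)
E
```

```text
18.35 [0.5196 0.2893 0.0364] yaw 153.58 sock [0.6309 0.235 ] Ft -2.37 -4.76 -3.25 T [-0.935 -0.023  0.204]
```

View pics/s11.png

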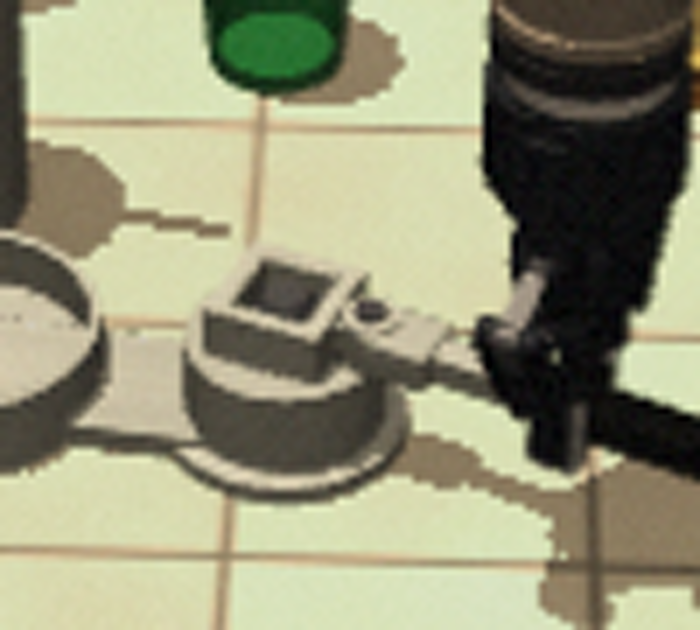

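View pics/t11.png

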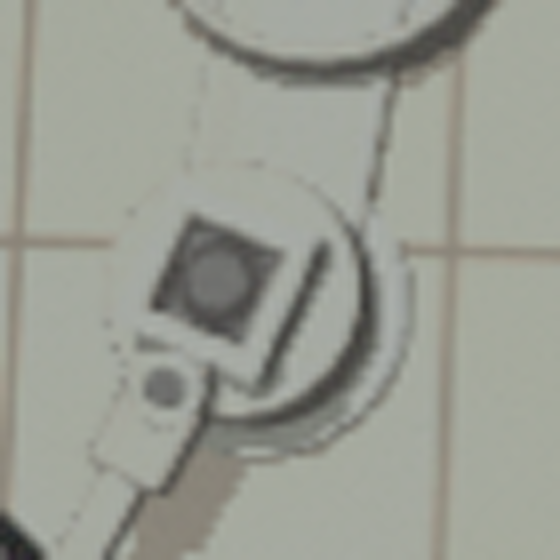

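```bash
cat > bend.py <<'E'
from h import *
import pickle,sys
f=optics.grab_frame("top");n=sys.argv[1];pickle.dump(f,open(n+".pkl","wb"));g=np.clip((f["frame"]/255.)**.6*255,0,255).astype(np.uint8);save(n,g,(190,190,260,260),8)
E
python3 - <<'E'
from h import *
import pickle
t=pickle.load(open("t11.pkl","rb"));c=lambda x,y:(190+x/8,190+y/8)
def ang(p,q,z):
    P=plane(t,[c(*p),c(*q)],z);v=P[0]-P[1];return np.degrees(np.arctan2(v[1],v[0]))
print(ang((325,245),(262,390),.067),ang((193,216),(152,308),.067),ang((280,255),(240,340),.067),"across",ang((193,216),(280,255),.067)-90,ang((152,308),(240,340),.067)-90)
h=plane(t,[c(193,216),c(280,255),c(240,340),c(152,308)],.067);print(h.mean(0),[np.linalg.norm(h[i]-h[i-1]) for i in range(4)])
pin=plane(t,[c(165,386)],.067);print("pin",pin,"dist",np.linalg.norm((pin-h.mean(0))[0,:2]),"dir",np.degrees(np.arctan2(*(h.mean(0)-pin[0])[[1,0]])))
print("handle", ang((212,400),(162,492),.060),ang((135,350),(97,450),.06), ang((165,386),(95,517),.062))
g=np.array([.5196,.2893]);tx=np.radians(153.58);print("pin->tcp",np.degrees(np.arctan2(pin[0,1]-g[1],pin[0,0]-g[0])))
E
```

```text
-21.155533739465284 -21.502135291813868 -22.837044916238185 across -22.852105384472836 -18.656884249357446
[0.62967378 0.23555985 0.067     ] [np.float64(0.030466864964673237), np.float64(0.029257879082687697), np.float64(0.02836440187494265), np.float64(0.0286242548598321)]
pin [[0.59702557 0.24963083 0.067     ]] dist 0.03555134869473159 dir -23.315439608650273
handle -26.242558668943634 -18.267232798278535 -25.769785218933087
pin->tcp -27.12843957532336
```

Call:
drive_tool([
  {"translation":[0,0.003,0],"roll":0.03,"grip":0},
  {"translation":[0,0,0],"roll":0,"grip":0},
])

```text
time_s: 18.65
tcp_pos: [0.5209, 0.2918, 0.0364]
eef_rot: [-179.8, -0.0, 151.8]
force: [-0.2, -5.9, -1.9]
width: 0.0192
```

```bash
python3 st.py
```

```text
18.65 [0.5209 0.2918 0.0364] yaw 151.82 sock [0.6304 0.2341] Ft -2.58 -5.33 -1.94 T [-1.069  0.022  0.083]
```

Call:
drive_tool([
  {"translation":[0,0.003,0],"roll":0.03,"grip":0},
  {"translation":[0,0,0],"roll":0,"grip":0},
])

```text
time_s: 18.85
tcp_pos: [0.5222, 0.2941, 0.0363]
eef_rot: [-179.8, -0.0, 150.1]
force: [-1.1, -5.9, -1.5]
width: 0.0195
```

```bash
python3 st.py; python3 bend.py t12
```

```text
18.85 [0.5222 0.2941 0.0363] yaw 150.07 sock [0.63   0.2332] Ft -2.03 -5.68 -1.52 T [-1.194  0.039  0.002]
```

View pics/t12.png

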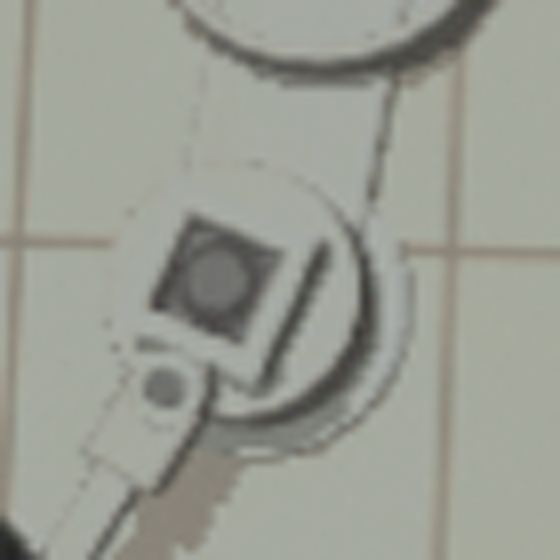

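Call:
drive_tool([
  {"translation":[0,0.0025,0],"roll":0.025,"grip":0},
  {"translation":[0,0,0],"roll":0,"grip":0},
])

```text
time_s: 19.1
tcp_pos: [0.5234, 0.296, 0.0363]
eef_rot: [-179.8, -0.0, 148.6]
force: [-0.8, -6.9, -1.5]
width: 0.0195
```

```bash
python3 st.py; python3 bend.py t13
```

```text
19.1 [0.5234 0.296  0.0363] yaw 148.62 sock [0.6295 0.2324] Ft -2.92 -6.3 -1.51 T [-1.294  0.088 -0.052]
```

View pics/t13.png

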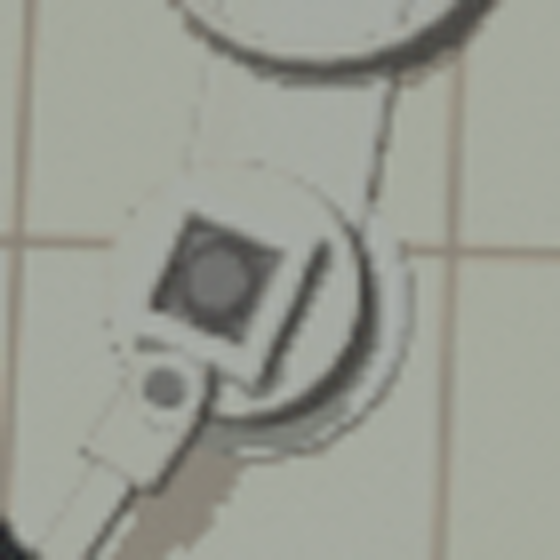

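Call:
drive_tool([
  {"translation":[0,-0.0025,0],"roll":-0.025,"grip":0},
  {"translation":[0,-0.003,0],"roll":-0.03,"grip":0},
  {"translation":[0,-0.003,0],"roll":-0.03,"grip":0},
  {"translation":[0,-0.003,0],"roll":-0.03,"grip":0},
  {"translation":[0,-0.003,0],"roll":-0.03,"grip":0},
  {"translation":[0,0,0],"roll":0,"grip":0},
])

```text
time_s: 19.75
tcp_pos: [0.5174, 0.2844, 0.0366]
eef_rot: [-180.0, 0.0, 157.1]
force: [1.8, -4.8, -4.6]
width: 0.0195
```

```bash
python3 st.py
```

```text
19.75 [0.5174 0.2844 0.0366] yaw 157.11 sock [0.6318 0.2371] Ft -3.52 -3.75 -4.61 T [-1.021 -0.312  0.232]
```

Call:
drive_tool([
  {"translation":[0,-0.0037,0],"roll":-0.03,"grip":0},
  {"translation":[0,-0.0037,0],"roll":-0.03,"grip":0},
  {"translation":[0,0,0],"roll":0,"grip":0},
])

```text
time_s: 20.05
tcp_pos: [0.5152, 0.2787, 0.037]
eef_rot: [179.9, 0.1, 160.5]
force: [4.0, -1.9, -5.8]
width: 0.0196
```

```bash
python3 st.py; python3 bend.py t14
```

```text
20.05 [0.5152 0.2787 0.037 ] yaw 160.5 sock [0.6322 0.2383] Ft -4.42 -0.45 -5.81 T [-0.649 -0.58  -0.177]
```

View pics/t14.png

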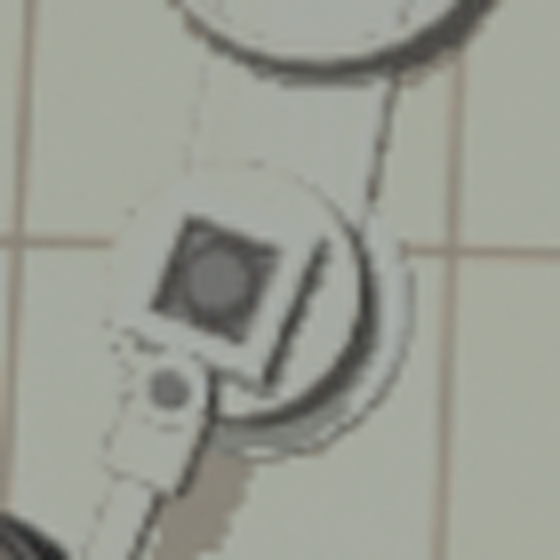

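Call:
drive_tool([
  {"translation":[-0.001,-0.0005,0],"roll":0,"grip":0},
  {"translation":[0,0,0],"roll":0,"grip":0},
])

```text
time_s: 20.3
tcp_pos: [0.5151, 0.2785, 0.0367]
eef_rot: [180.0, -0.0, 160.6]
force: [2.3, -2.0, -3.8]
width: 0.0195
```

```bash
python3 st.py
```

```text
20.3 [0.5151 0.2785 0.0367] yaw 160.58 sock [0.6321 0.2382] Ft -2.88 -1.14 -3.82 T [-0.436 -0.343 -0.194]
```

Call:
drive_tool([
  {"translation":[-0.0005,-0.0012,0],"roll":0.015,"grip":0},
  {"translation":[0,0,0],"roll":0,"grip":0},
])

```text
time_s: 20.5
tcp_pos: [0.5153, 0.2789, 0.037]
eef_rot: [179.8, 0.0, 159.9]
force: [2.1, 1.2, -5.1]
width: 0.0196
```

```bash
python3 st.py
```

```text
20.5 [0.5153 0.2789 0.037 ] yaw 159.88 sock [0.6318 0.2372] Ft -1.51 1.86 -5.06 T [ 0.431 -0.328  0.456]
```

Call:
drive_tool([
  {"translation":[0,0,-0.0015],"roll":0,"grip":0},
  {"translation":[0,0,-0.0015],"roll":0,"grip":0},
  {"translation":[0,0,0],"roll":0,"grip":0},
], grip_force=40)

```text
time_s: 20.8
tcp_pos: [0.5151, 0.2779, 0.0399]
eef_rot: [179.9, -0.0, 159.8]
force: [2.8, 3.6, -6.5]
width: 0.0196
```

```bash
python3 st.py
```

```text
20.8 [0.5151 0.2779 0.0399] yaw 159.82 sock [0.6316 0.236 ] Ft -1.39 4.39 -6.48 T [ 0.833 -0.227  0.569]
```

Call:
drive_tool([
  {"translation":[-0.0004,0.0009,0],"roll":0,"grip":0},
  {"translation":[0,0,0],"roll":0,"grip":0},
])

```text
time_s: 21.0
tcp_pos: [0.5151, 0.278, 0.0395]
eef_rot: [180.0, -0.1, 159.8]
force: [0.9, 4.5, -5.8]
width: 0.0197
```

```bash
python3 st.py
```

```text
21.0 [0.5151 0.278  0.0395] yaw 159.78 sock [0.6316 0.236 ] Ft 0.69 4.59 -5.77 T [0.907 0.13  0.526]
```

Call:
drive_tool([
  {"translation":[0,0,-0.002],"roll":0,"grip":0},
  {"translation":[0,0,-0.002],"roll":0,"grip":0},
  {"translation":[0,0,0],"roll":0,"grip":0},
])

```text
time_s: 21.3
tcp_pos: [0.5154, 0.2774, 0.0438]
eef_rot: [-180.0, -0.1, 159.7]
force: [-0.3, 3.2, -6.9]
width: 0.0192
```

```bash
python3 st.py
```

```text
21.3 [0.5154 0.2774 0.0438] yaw 159.74 sock [0.6318 0.2353] Ft 1.41 2.94 -6.88 T [0.928 0.366 0.517]
```

Call:
drive_tool([
  {"translation":[0.0003,0.0012,0],"roll":0,"grip":0},
  {"translation":[0,0,-0.002],"roll":0,"grip":0},
  {"translation":[0,0,-0.002],"roll":0,"grip":0},
  {"translation":[0,0,0],"roll":0,"grip":0},
])

```text
time_s: 21.7
tcp_pos: [0.5161, 0.278, 0.0479]
eef_rot: [-180.0, -0.0, 159.7]
force: [0.3, 2.4, -6.5]
width: 0.0194
```

```bash
python3 st.py
```

```text
21.7 [0.5161 0.278  0.0479] yaw 159.7 sock [0.6325 0.2359] Ft 0.51 2.33 -6.53 T [0.534 0.212 0.364]
```

Call:
drive_tool([
  {"translation":[0,0.0005,-0.003],"roll":0,"grip":0},
  {"translation":[0,0,-0.005],"roll":0,"grip":0},
  {"translation":[0,0,-0.007],"roll":0,"grip":0},
  {"translation":[0,0,-0.01],"roll":0,"grip":0},
  {"translation":[0,0,-0.01],"roll":0,"grip":0},
  {"translation":[0,0,0],"roll":0,"grip":0},
])

```text
time_s: 22.3
tcp_pos: [0.523, 0.2767, 0.0861]
eef_rot: [179.7, 0.7, 159.5]
force: [7.4, -2.0, -4.3]
width: 0.0193
```

```bash
python3 st.py; python3 bend.py t15
python3 - <<'E'
from h import *
f=optics.grab_frame("side");save("s15",f["frame"],(260,230,400,340),5.5)
f=optics.grab_frame("wrist");save("w15",f["frame"])
E
```

```text
22.3 [0.523  0.2767 0.0861] yaw 159.51 sock [0.6393 0.2343] Ft -7.66 0.72 -4.31 T [-0.528 -2.121  0.256]
```

View pics/t15.png

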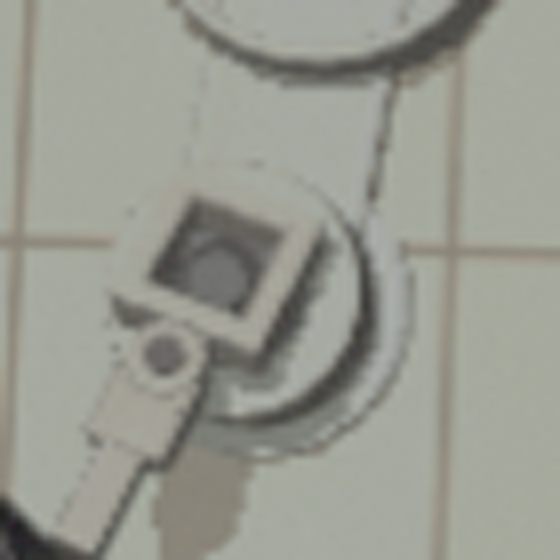

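View pics/s15.png

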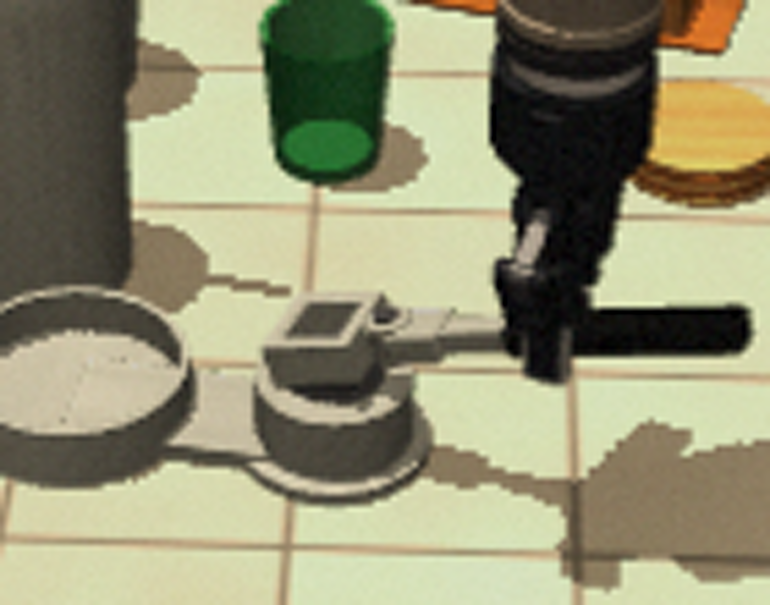

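View pics/w15.png

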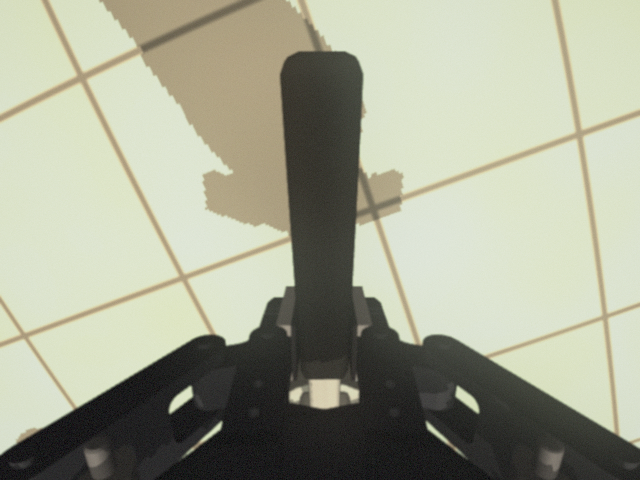

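The side view shows the head still caught on the bolt while the grip rose. The handle has pitched in the pads, tail up. I'll lower back to level, grip harder, and then lift.

Call:
drive_tool([
  {"translation":[0,0,0.008],"roll":0,"grip":0},
  {"translation":[0,0,0.008],"roll":0,"grip":0},
  {"translation":[0,0,0.008],"roll":0,"grip":0},
  {"translation":[0,0,0.007],"roll":0,"grip":0},
  {"translation":[0,0,0],"roll":0,"grip":0},
])

```text
time_s: 22.95
tcp_pos: [0.5146, 0.2796, 0.0504]
eef_rot: [-179.9, -0.1, 159.8]
force: [-2.7, 2.4, 0.4]
width: 0.0193
```

```bash
python3 st.py;  python3 - <<'E'
from h import *
f=optics.grab_frame("side");save("s16",f["frame"],(260,230,400,340),5.5)
E
```

```text
22.95 [0.5146 0.2796 0.0504] yaw 159.82 sock [0.6311 0.2377] Ft 3.35 1.33 0.4 T [0.39  0.126 0.17 ]
```

View pics/s16.png

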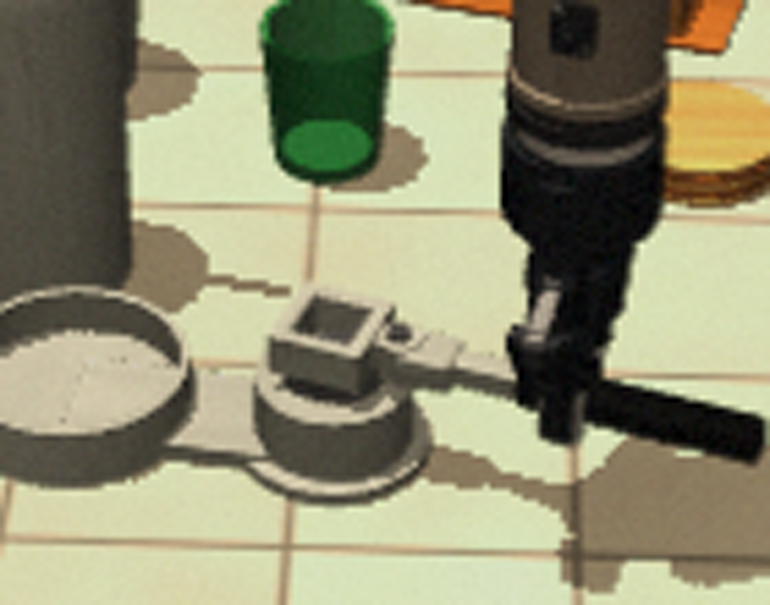

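```bash
python3 bend.py t16
```

```text
(no output)
```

View pics/t16.png

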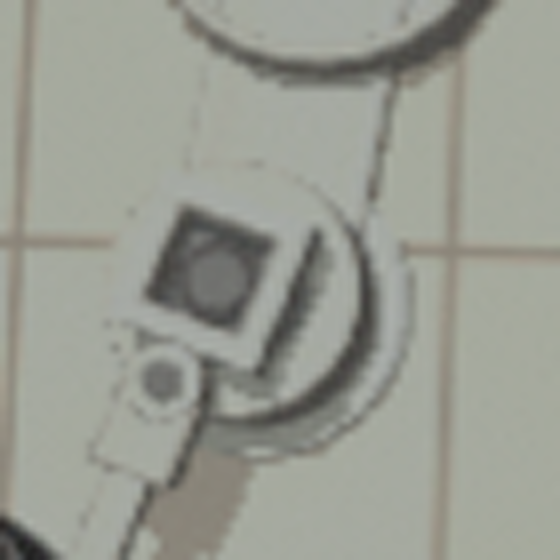

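Call:
drive_tool([
  {"translation":[0,0,0],"roll":0,"grip":0},
  {"translation":[0.0015,0.0008,0],"roll":0,"grip":0},
  {"translation":[0,0,0],"roll":0,"grip":0},
], grip_force=110)

```text
time_s: 23.35
tcp_pos: [0.5153, 0.2796, 0.0516]
eef_rot: [-180.0, 0.0, 159.7]
force: [-0.4, 0.9, -2.2]
width: 0.018
```

```bash
python3 st.py
```

```text
23.35 [0.5153 0.2796 0.0516] yaw 159.7 sock [0.6317 0.2375] Ft 0.64 0.73 -2.19 T [ 0.162 -0.013  0.139]
```

Call:
drive_tool([
  {"translation":[0,0,-0.0015],"roll":0,"grip":0},
  {"translation":[0,0,-0.0015],"roll":0,"grip":0},
  {"translation":[0,0,0],"roll":0,"grip":0},
])

```text
time_s: 23.65
tcp_pos: [0.5151, 0.2797, 0.0547]
eef_rot: [-180.0, -0.0, 159.7]
force: [0.1, 0.4, -4.7]
width: 0.0182
```

```bash
python3 st.py
```

```text
23.65 [0.5151 0.2797 0.0547] yaw 159.69 sock [0.6315 0.2375] Ft 0.03 0.38 -4.67 T [ 0.082  0.055 -0.074]
```

Forces are back to just the wrench's weight, so I'll lift on.

Call:
drive_tool([
  {"translation":[0,0,-0.003],"roll":0,"grip":0},
  {"translation":[0,0,-0.003],"roll":0,"grip":0},
  {"translation":[0,0,-0.003],"roll":0,"grip":0},
  {"translation":[0,0,0],"roll":0,"grip":0},
])

```text
time_s: 24.05
tcp_pos: [0.5156, 0.2804, 0.0644]
eef_rot: [179.9, 0.0, 159.7]
force: [0.3, -0.4, -3.3]
width: 0.0182
```

```bash
python3 st.py
```

```text
24.05 [0.5156 0.2804 0.0644] yaw 159.73 sock [0.632  0.2384] Ft -0.45 -0.28 -3.33 T [0.061 0.04  0.039]
```

Call:
drive_tool([
  {"translation":[0,0,-0.005],"roll":0,"grip":0},
  {"translation":[0,0,-0.01],"roll":0,"grip":0},
  {"translation":[0,0,-0.015],"roll":0,"grip":0},
  {"translation":[0,0,-0.015],"roll":0,"grip":0},
  {"translation":[0,0,-0.01],"roll":0,"grip":0},
  {"translation":[0,0,0],"roll":0,"grip":0},
])

```text
time_s: 24.65
tcp_pos: [0.5167, 0.281, 0.1213]
eef_rot: [179.8, 0.2, 159.7]
force: [0.5, 0.2, -4.4]
width: 0.0187
```

```bash
python3 st.py
python3 - <<'E'
from h import *
import pickle
f=optics.grab_frame("side");pickle.dump(f,open("s17.pkl","wb"));save("s17",f["frame"],(260,200,400,340),4.2)
f=optics.grab_frame("top");pickle.dump(f,open("t17.pkl","wb"));g=np.clip((f["frame"]/255.)**.6*255,0,255).astype(np.uint8);save("t17",g,(180,170,270,260),6.5)
f=optics.grab_frame("wrist");save("w17",f["frame"])
E
```

```text
24.65 [0.5167 0.281  0.1213] yaw 159.73 sock [0.6331 0.239 ] Ft -0.44 0.34 -4.36 T [ 0.035  0.051 -0.05 ]
```

View pics/s17.png

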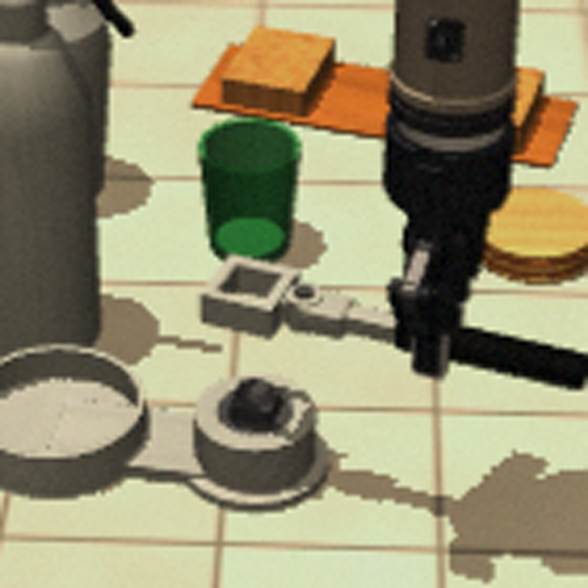

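View pics/t17.png

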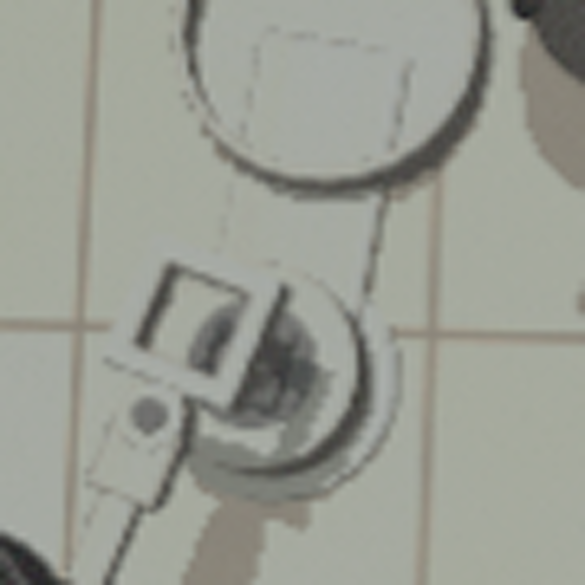

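View pics/w17.png

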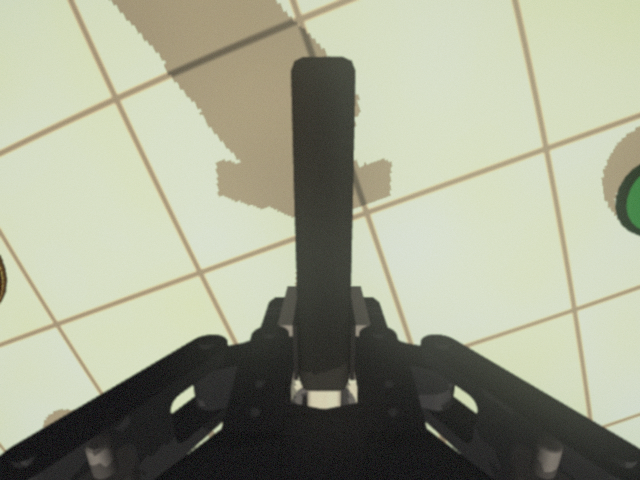

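```bash
cat > tri.py <<'E'
from h import *
def tri(f1,p1,f2,p2):
    d1=ray(f1,[p1])[0];d2=ray(f2,[p2])[0];d1/=np.linalg.norm(d1);d2/=np.linalg.norm(d2)
    A=np.c_[d1,-d2];t=np.linalg.lstsq(A,f2["xyz"]-f1["xyz"],rcond=None)[0]
    a=f1["xyz"]+t[0]*d1;b=f2["xyz"]+t[1]*d2;return (a+b)/2,np.linalg.norm(a-b)
E
python3 - <<'E'
from tri import *
import pickle
s=pickle.load(open("s17.pkl","rb"));t=pickle.load(open("t17.pkl","rb"))
c=lambda x,y:(180+x/6.5,170+y/6.5); d=lambda x,y:(260+x/4.2,200+y/4.2)
hc=np.mean([c(172,263),c(245,297),c(215,375),c(140,345)],0); hs=np.mean([d(238,262),d(293,277),d(271,306),d(217,292)],0)
print(tri(t,hc,s,hs)); print(plane(t,[hc],.151),plane(s,[hs],.151))
pc=c(150,415);ps=d(305,292);print("pin",tri(t,pc,s,ps),plane(t,[pc],.151),plane(s,[ps],.151))
h=plane(t,[c(172,263),c(245,297),c(215,375),c(140,345)],.151)
print([np.degrees(np.arctan2(*(h[b]-h[a])[[1,0]])) for a,b in((3,0),(2,1),(1,0),(2,3))])
save("w4c",cv2.imread("pics/w4.png")[:,:,::-1],(260,30,390,420),1.5);save("w17c",cv2.imread("pics/w17.png")[:,:,::-1],(260,30,390,420),1.5)
a=cv2.imread("pics/w4c.png");b=cv2.imread("pics/w17c.png");cv2.imwrite("pics/cmp.png",np.hstack([a,b]))
E
```

```text
(array([0.63080488, 0.23627308, 0.14266345]), np.float64(0.0037139623218330354))
[[0.63150813 0.23427283 0.151     ]] [[0.62847671 0.24821795 0.151     ]]
pin (array([0.59797168, 0.24869392, 0.14651695]), np.float64(0.001643742818451625)) [[0.59831676 0.2475559  0.151     ]] [[0.5970566  0.25500553 0.151     ]]
[np.float64(-18.646457974381757), np.float64(-18.514332004183075), np.float64(66.31347220447304), np.float64(69.53764119447621)]
```

View pics/cmp.png

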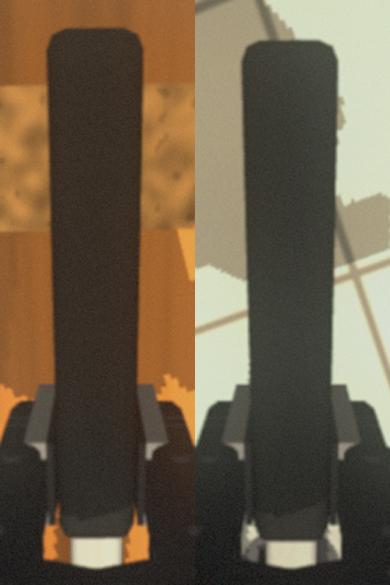

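Call:
drive_tool([
  {"translation":[0,0,-0.02],"roll":0,"grip":0},
  {"translation":[0,-0.01,-0.02],"roll":0,"grip":0},
  {"translation":[-0.004,-0.02,0],"roll":0,"grip":0},
  {"translation":[-0.005,-0.03,0],"roll":0,"grip":0},
  {"translation":[-0.005,-0.03,0],"roll":0,"grip":0},
  {"translation":[-0.005,-0.03,0],"roll":0,"grip":0},
  {"translation":[-0.005,-0.03,0],"roll":0,"grip":0},
  {"translation":[-0.005,-0.03,0],"roll":0,"grip":0},
  {"translation":[-0.005,-0.03,0],"roll":0,"grip":0},
  {"translation":[-0.005,-0.03,0],"roll":0,"grip":0},
  {"translation":[-0.005,-0.03,0],"roll":-0.03,"grip":0},
  {"translation":[0,-0.013,0],"roll":-0.036,"grip":0},
])

```text
time_s: 26.0
tcp_pos: [0.456, -0.0055, 0.1573]
eef_rot: [-179.9, -0.1, 163.3]
force: [-0.6, 0.2, -4.3]
width: 0.0182
```

```bash
python3 st.py
```

```text
26.0 [ 0.456  -0.0055  0.1573] yaw 163.27 sock [ 0.5749 -0.0402] Ft 0.61 -0.02 -4.33 T [ 0.061  0.089 -0.075]
```

Call:
drive_tool([
  {"translation":[-0.01,-0.016,0],"roll":-0.004,"grip":0},
  {"translation":[-0.015,-0.025,0],"roll":0,"grip":0},
  {"translation":[-0.015,-0.025,0],"roll":0,"grip":0},
  {"translation":[-0.015,-0.025,0],"roll":0,"grip":0},
  {"translation":[-0.015,-0.025,0],"roll":0,"grip":0},
  {"translation":[-0.015,-0.025,0],"roll":0,"grip":0},
  {"translation":[-0.013,-0.025,0],"roll":0,"grip":0},
  {"translation":[-0.012,-0.02,0],"roll":0,"grip":0},
  {"translation":[0,0,0.03],"roll":0,"grip":0},
  {"translation":[0,0,0.03],"roll":0,"grip":0},
  {"translation":[0,0,0],"roll":0,"grip":0},
  {"translation":[0,0,0],"roll":0,"grip":0},
])

```text
time_s: 27.2
tcp_pos: [0.5106, -0.2105, 0.0979]
eef_rot: [-180.0, -0.2, 163.7]
force: [0.9, -0.8, -3.3]
width: 0.0185
```

```bash
python3 st.py
python3 - <<'E'
from h import *
import pickle
f=optics.grab_frame("side");pickle.dump(f,open("s18.pkl","wb"));save("s18",f["frame"],(290,150,420,260),5.5)
f=optics.grab_frame("top");pickle.dump(f,open("t18.pkl","wb"));g=np.clip((f["frame"]/255.)**.6*255,0,255).astype(np.uint8);save("t18",g,(350,190,450,340),4)
f=optics.grab_frame("wrist");save("w18",f["frame"])
E
```

```text
27.2 [ 0.5106 -0.2105  0.0979] yaw 163.68 sock [ 0.6297 -0.2444] Ft -1.05 -0.52 -3.26 T [-0.04   0.046  0.004]
```

View pics/s18.png

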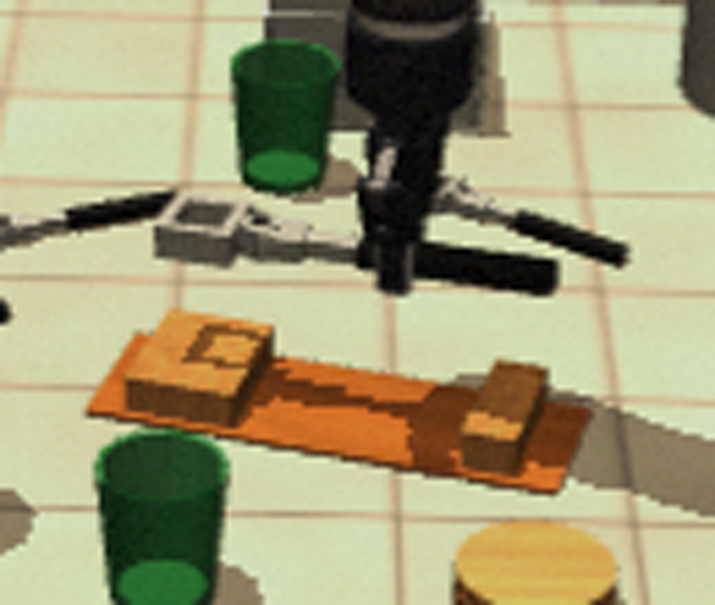

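View pics/t18.png

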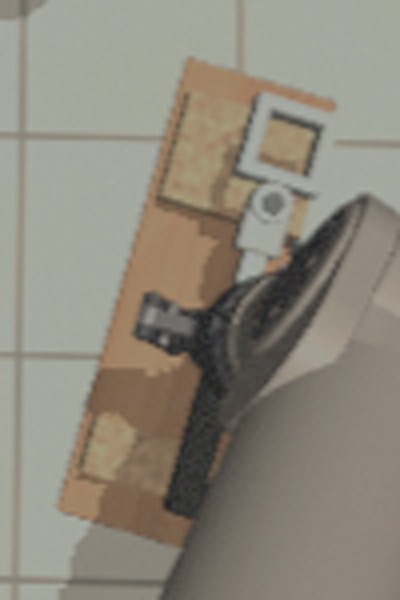

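View pics/w18.png

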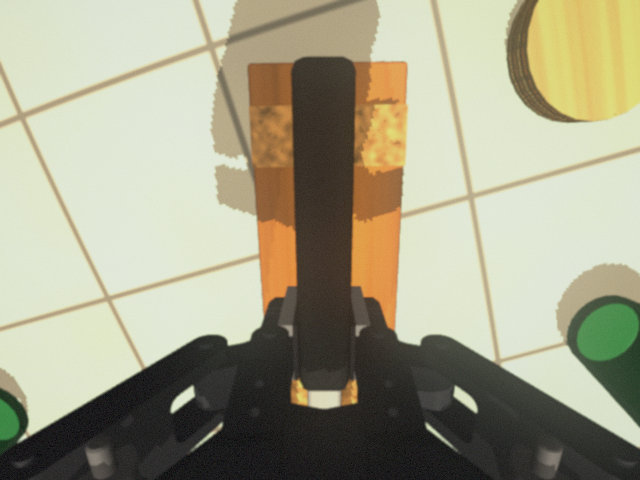

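Call:
drive_tool([
  {"translation":[0.0012,-0.0052,0],"roll":0,"grip":0},
  {"translation":[0,0,0.015],"roll":0,"grip":0},
  {"translation":[0,0,0.02],"roll":0,"grip":0},
  {"translation":[0,0,0.015],"roll":0,"grip":0},
  {"translation":[0,0,0.01],"roll":0,"grip":0},
  {"translation":[0,0,0],"roll":0,"grip":0},
  {"translation":[0,0,0],"roll":0,"grip":0},
])

```text
time_s: 28.05
tcp_pos: [0.5097, -0.215, 0.0387]
eef_rot: [-180.0, 0.0, 163.7]
force: [-0.1, -0.1, -4.2]
width: 0.0182
```

```bash
python3 st.py
python3 - <<'E'
from h import *
import pickle
f=optics.grab_frame("side");save("s19",f["frame"],(290,180,420,260),6)
f=optics.grab_frame("wrist");save("w19",f["frame"])
E
```

```text
28.05 [ 0.5097 -0.215   0.0387] yaw 163.73 sock [ 0.6288 -0.2488] Ft 0.04 -0.16 -4.18 T [-0.037  0.016  0.003]
```

View pics/s19.png

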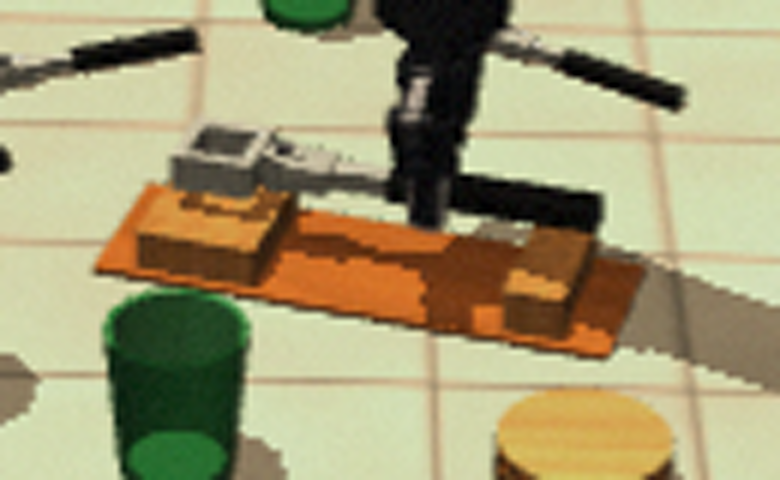

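View pics/w19.png

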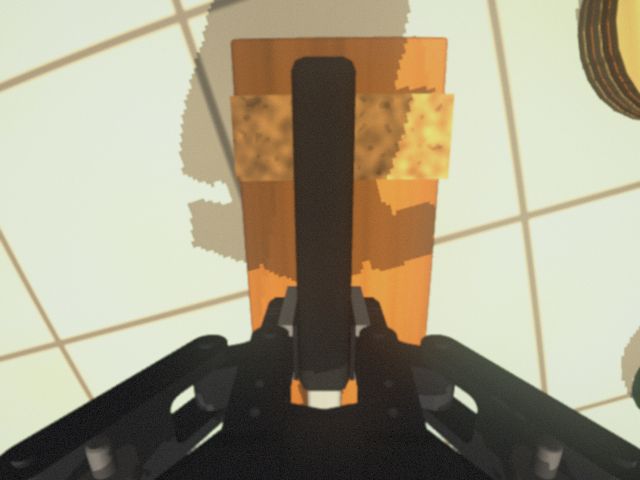

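Call:
drive_tool([
  {"translation":[0.0012,0,0.003],"roll":0,"grip":0},
  {"translation":[0,0,0.003],"roll":0,"grip":0},
  {"translation":[0,0,0.002],"roll":0,"grip":0},
  {"translation":[0,0,0],"roll":0,"grip":0},
], grip_force=30)

```text
time_s: 28.55
tcp_pos: [0.5082, -0.2142, 0.0304]
eef_rot: [180.0, -0.0, 163.7]
force: [-0.2, 0.2, -3.5]
width: 0.0183
```

```bash
python3 st.py
```

```text
28.55 [ 0.5082 -0.2142  0.0304] yaw 163.75 sock [ 0.6273 -0.248 ] Ft 0.26 0.12 -3.45 T [ 0.033  0.07  -0.029]
```

Call:
drive_tool([
  {"translation":[0,0,0.002],"roll":0,"grip":0},
  {"translation":[0,0,0.002],"roll":0,"grip":0},
  {"translation":[0,0,0],"roll":0,"grip":0},
])

```text
time_s: 28.85
tcp_pos: [0.5082, -0.2142, 0.0264]
eef_rot: [180.0, -0.0, 163.7]
force: [1.0, 0.1, -3.1]
width: 0.0182
```

```bash
python3 st.py
```

```text
28.85 [ 0.5082 -0.2142  0.0264] yaw 163.75 sock [ 0.6273 -0.248 ] Ft -0.94 0.4 -3.13 T [0.054 0.099 0.006]
```

Call:
drive_tool([
  {"translation":[0,-0.001,0.0015],"roll":0,"grip":0},
  {"translation":[0,0,0.0015],"roll":0,"grip":0},
  {"translation":[0,0,0],"roll":0,"grip":0},
])

```text
time_s: 29.15
tcp_pos: [0.5084, -0.2154, 0.0239]
eef_rot: [180.0, 0.0, 163.7]
force: [-0.8, 1.1, 0.4]
width: 0.0181
```

```bash
python3 st.py
```

```text
29.15 [ 0.5084 -0.2154  0.0239] yaw 163.74 sock [ 0.6275 -0.2492] Ft 1.02 0.8 0.39 T [ 0.057 -0.116  0.129]
```

Call:
drive_tool([
  {"translation":[0,0,0.0015],"roll":0,"grip":0},
  {"translation":[0,0,0.001],"roll":0,"grip":0},
  {"translation":[0,0,0],"roll":0,"grip":0},
])

```text
time_s: 29.45
tcp_pos: [0.5085, -0.2154, 0.023]
eef_rot: [179.9, 0.0, 163.7]
force: [-6.3, 4.1, 13.8]
width: 0.0183
```

```bash
python3 st.py;python3 - <<'E'
from h import *
f=optics.grab_frame("side");save("s20",f["frame"],(290,180,420,260),6)
f=optics.grab_frame("wrist");save("w20",f["frame"])
E
```

```text
29.45 [ 0.5085 -0.2154  0.023 ] yaw 163.74 sock [ 0.6276 -0.2492] Ft 7.19 2.16 13.82 T [0.444 0.658 0.095]
```

View pics/s20.png

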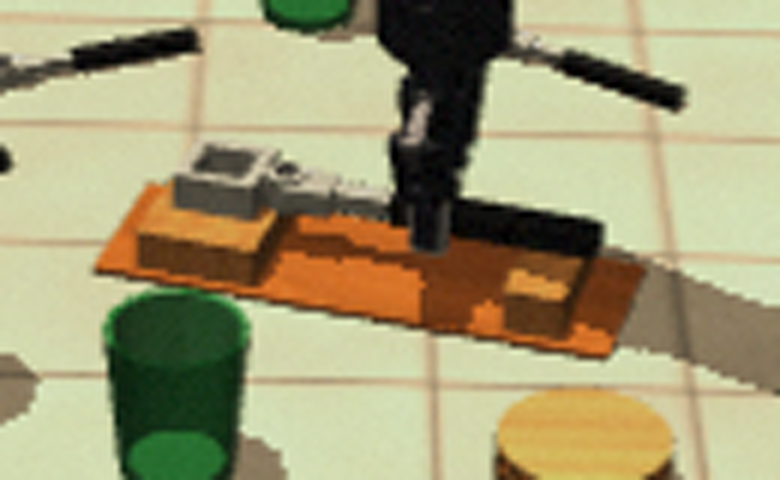

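View pics/w20.png

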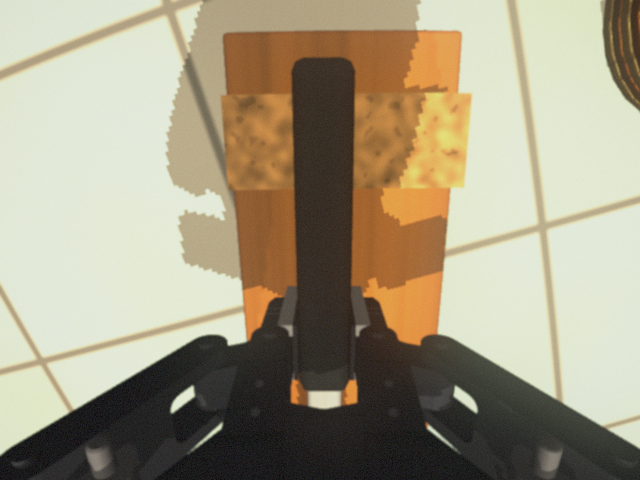

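Call:
drive_tool([
  {"translation":[0,0,-0.0008],"roll":0,"grip":0},
  {"translation":[0,0,0],"roll":0,"grip":0},
  {"translation":[0,0,0],"roll":0,"grip":24},
  {"translation":[0,0,0],"roll":0,"grip":28},
  {"translation":[0,0,0],"roll":0,"grip":35},
  {"translation":[0,0,0],"roll":0,"grip":45},
  {"translation":[0,0,0],"roll":0,"grip":50},
  {"translation":[0,0,0],"roll":0,"grip":50},
], grip_force=20)

```text
time_s: 30.35
tcp_pos: [0.5082, -0.2154, 0.0219]
eef_rot: [-180.0, -0.0, 163.7]
force: [0.9, 0.8, -1.3]
width: 0.0426
```

```bash
python3 st.py;python3 - <<'E'
from h import *
f=optics.grab_frame("wrist");save("w21",f["frame"])
print(sensors.get_state()["width"])
E
```

```text
30.35 [ 0.5082 -0.2154  0.0219] yaw 163.74 sock [ 0.6273 -0.2492] Ft -0.63 1.02 -1.29 T [-0.034 -0.064  0.031]
0.04265855320356972
```

View pics/w21.png

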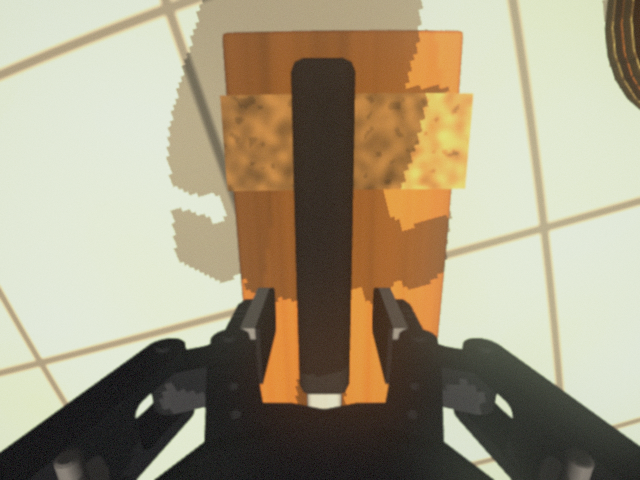

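Released cleanly with both fingers clear. I'll lift straight up to TCP z 0.23 and compare with the first picture.

Call:
drive_tool([
  {"translation":[0,0,-0.01],"roll":0,"grip":50},
  {"translation":[0,0,-0.02],"roll":0,"grip":50},
  {"translation":[0,0,-0.03],"roll":0,"grip":50},
  {"translation":[0,0,-0.03],"roll":0,"grip":50},
  {"translation":[0,0,-0.03],"roll":0,"grip":50},
  {"translation":[0,0,-0.03],"roll":0,"grip":50},
  {"translation":[0,0,-0.03],"roll":0,"grip":60},
  {"translation":[0,0,-0.03],"roll":0,"grip":100},
  {"translation":[0,0,0],"roll":0,"grip":100},
  {"translation":[0,0,0],"roll":0,"grip":100},
  {"translation":[0,0,0],"roll":0,"grip":100},
])

```text
time_s: 31.5
tcp_pos: [0.5074, -0.2149, 0.2312]
eef_rot: [180.0, -0.1, 163.7]
force: [0.0, 0.0, -0.4]
width: 0.0855
```

```bash
python3 st.py;python3 - <<'E'
from h import *
import pickle
f=optics.grab_frame("wrist");pickle.dump(f,open("w22.pkl","wb"));save("w22",f["frame"]);save("w22d",f["frame"],(280,270,380,370),6)
f=optics.grab_frame("side");save("s22",f["frame"],(230,180,430,330),4)
E
```

```text
31.5 [ 0.5074 -0.2149  0.2312] yaw 163.74 sock [ 0.6265 -0.2487] Ft 0.01 0.04 -0.42 T [ 0.031 -0.017 -0.012]
```

View pics/w22.png

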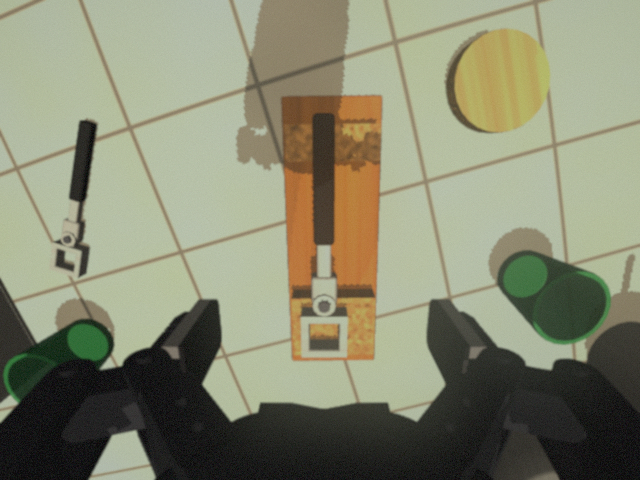

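View pics/w22d.png

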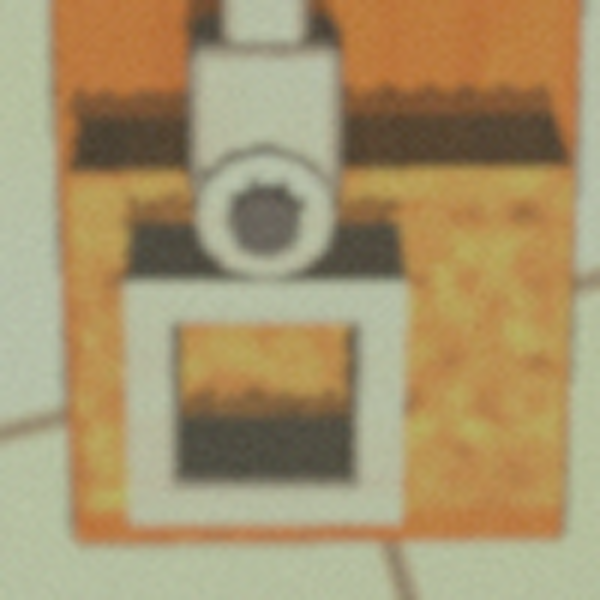

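View pics/s22.png

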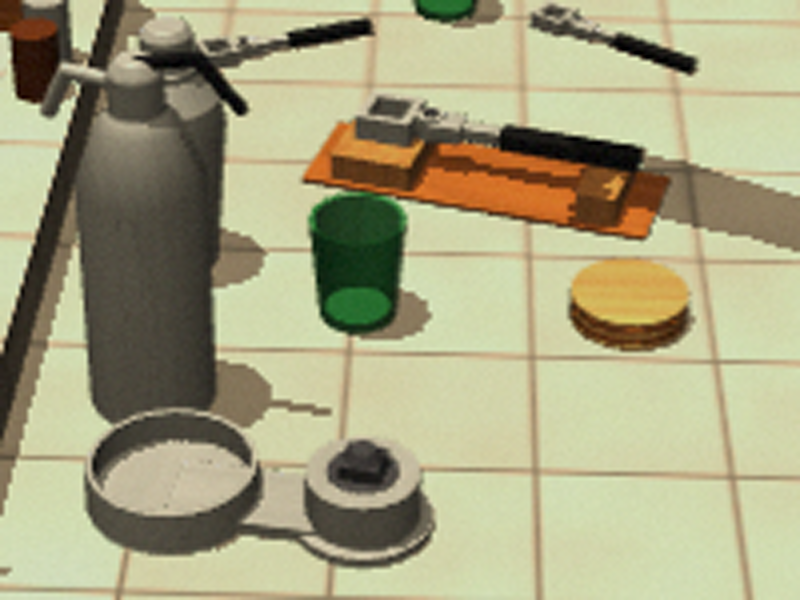

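The wrench is back as found. I'll take one quick look at the bolt to check that it stayed tight.

Call:
drive_tool([
  {"translation":[0.004,0.02,0],"roll":0,"grip":100},
  {"translation":[0.004,0.03,0],"roll":0,"grip":100},
  {"translation":[0.004,0.03,0],"roll":0,"grip":100},
  {"translation":[0.002,0.03,0],"roll":0,"grip":100},
  {"translation":[0.002,0.03,0],"roll":0,"grip":100},
  {"translation":[0.002,0.03,0],"roll":0,"grip":100},
  {"translation":[0.002,0.03,0],"roll":0,"grip":100},
  {"translation":[0.002,0.03,0],"roll":0,"grip":100},
  {"translation":[0.002,0.03,0],"roll":0,"grip":100},
  {"translation":[0.002,0.03,0],"roll":0,"grip":100},
  {"translation":[0.002,0.03,0],"roll":0,"grip":100},
  {"translation":[0.002,0.03,0],"roll":0,"grip":100},
])

```text
time_s: 32.8
tcp_pos: [0.5769, 0.1302, 0.2308]
eef_rot: [-179.9, -0.1, 163.7]
force: [-0.0, -0.8, 0.1]
width: 0.0853
```

Call:
drive_tool([
  {"translation":[0.002,0.03,0],"roll":0,"grip":100},
  {"translation":[0.002,0.03,0],"roll":0,"grip":100},
  {"translation":[0.002,0.03,0],"roll":0,"grip":100},
  {"translation":[0,0.027,0],"roll":0,"grip":100},
  {"translation":[0,0,0],"roll":0,"grip":100},
  {"translation":[0,0,0],"roll":0,"grip":100},
])

```text
time_s: 33.4
tcp_pos: [0.6038, 0.2431, 0.2305]
eef_rot: [-179.9, -0.1, 163.8]
force: [0.0, -0.3, 0.3]
width: 0.0849
```

```bash
python3 st.py
python3 - <<'E'
from h import *
import pickle
f=optics.grab_frame("wrist");pickle.dump(f,open("w23.pkl","wb"));im=f["frame"][175:300,265:385]
g=np.clip((im/255.)**.6*255,0,255).astype(np.uint8);save("w23",g,None,4.7)
f=pickle.load(open("w22.pkl","rb"))
c=lambda x,y:(280+x/6,270+y/6)
h=plane(f,[c(177,323),c(358,323),c(356,483),c(178,483)],.052);print("hole",h.mean(0))
H=plane(f,[c(123,281),c(410,280),c(404,525),c(128,525)],.052);print(H.mean(0),[np.degrees(np.arctan2(*(H[b]-H[a])[[1,0]])) for a,b in((0,3),(1,2))])
T=plane(f,[(323.5,113.5)],.05);print("tail",T)
E
```

```text
33.4 [0.6038 0.2431 0.2305] yaw 163.81 sock [0.7229 0.2094] Ft -0.1 -0.28 0.29 T [-0.05  -0.024  0.036]
hole [ 0.62989414 -0.24969616  0.052     ]
[ 0.63008739 -0.24993317  0.052     ] [np.float64(-16.395120203961078), np.float64(-16.35178689640321)]
tail [[ 0.4184426  -0.18893309  0.05      ]]
```

View pics/w23.png

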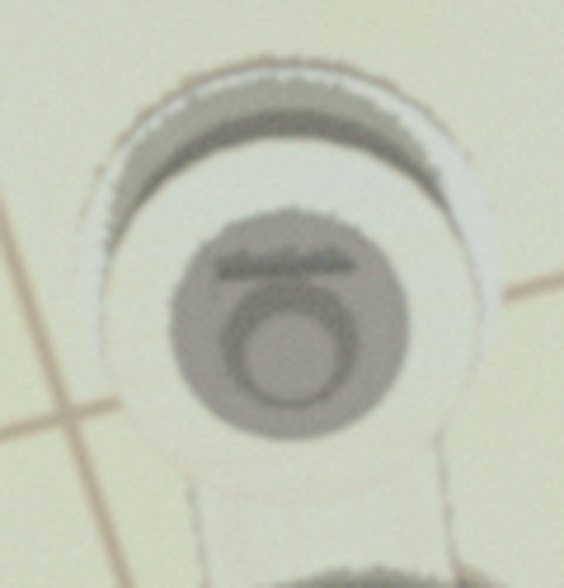

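```bash
python3 -c "
from station import manip
print(manip.close_job())"
```

```text
the job is handed in; nothing more can be done
None
```

I tightened the bolt with the largest wrench until the handle clicked, laid the wrench back on its rest, and handed the job in at about 33 s. No verdict was reported.

**Turning:** The bolt came up solid after about 0.6 rad. The handle then gave way at about 0.6–0.65 N m at the pin. I stopped at an estimated bend of 0.15–0.17 rad, past the 0.12 trip and well under 0.30. That figure comes from pose, load and pictures; there is no direct bend reading. I eased the handle back before lifting.

**One fault, mended:** On the first lift the socket caught on the bolt. The handle pitched in the pads and slid about 2.5 mm. Side force reached about 8 N. I lowered it, gripped harder and lifted it free, then corrected for the slip when laying it down.

**Last checks:**
- **Wrench:** The socket is at (0.630, -0.250) and the yaw is -16.4°, against (0.630, -0.250) and -16.4° at the start. The tail end differs by about 1 mm. The wrench lies level on both corks.
- **Bolt:** By eye in the last picture it sits at about -15° yaw, which fits the solid position within about 2°. I saw no sign of loosening, but I did not feel it again with the wrench.
- **Everything else:** The objects in the last side and wrist views look undisturbed. The tumbler and lamp at the far left were not in those views. The gripper is open and touches nothing.
- **Disagreement:** The top and side cameras differed by several mm on the held wrench's position, so I went by the arm's pose and the felt forces.

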